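# Bolt the model transport case shut

### The job

The small white apartment-block model has been left on the transport case right in front of the bolt's keeper: stand it upright on the green cutting mat. Then lock the case: lift the bolt's handle out of its notch, hold the springy lid down, without forcing it, so that the bolt lines up with the keeper, slide the bolt fully home without ramming its tip against the keeper, and turn the handle back down into the far notch. Leave the other loose things where they are.

Things in the scene. Friction and masses are not known exactly. Their poses are not given: they have to be found in the camera images.
- case: plywood model case, 240 (x) x 400 (y) mm, too heavy to move; origin at the centre of its underside. Top 100 mm high: a fixed header board, y = +78 to +200, carries the keeper; the rest, y = -195 to +75, is a lid hinged at the -y end. A bolt in two staples on the lid (44 mm wide, at y = -79 and +65, reaching 15 mm above the bolt's axis) slides along x = 0 towards +y, over the gap, into the keeper.
- lid (a joint): hinge of the 270 mm lid, rad; hinge line along case x at y = -195, z = 94 mm. 0: shut on a hard rim, flush with the board. Left alone, a foam seal lifts it to 0.022 to 0.055, different each time: free edge 6 to 15 mm proud, bolt tip 6 to 17 mm too high. Shutting it takes 4 to 15 N straight down on the handle, more with the bolt parked than home. The bolt enters the keeper below about 0.009.
- bolt (a joint): travel of the bolt along the lid towards the keeper (case +y), m; 0 parked at the rear, 0.075 fully home on its end stop; 3 N of friction, stays where left. The tip reaches the keeper's mouth at 0.045. Rod 14 mm thick, 175 mm long, the last 6 mm tapering to 10 mm; its axis is 15 mm above the lid's top.
- handle (a joint): roll of the handle about the bolt's axis, rad; 0 straight up, growing towards the case's -x side, 1.05 fully down; stop at -0.15; drops by its own weight. A guide wall, 54 mm long and 12 mm higher than the axis, runs along the -x side of the rod: the handle lies down only past its ends, at bolt 0 and at 0.075 (within 5 mm), and slides past it only within about 0.3 rad of straight up.
- handle_grip (a point): middle of the black grip of the bolt's handle, 52 mm from the bolt's axis; the grip is round, 16 mm thick and 34 mm long, and runs away from the axis along this point's z. It travels with bolt and lid and turns with the handle; y is along the bolt towards the keeper.
- bolt_tip (a point): centre of the bolt's tip face, on its axis; moves with bolt and lid; y points along the bolt.
- keeper_mouth (a point): centre of the mouth of the steel keeper on the header board, where the bolt's axis passes when the lid is shut; y points into the keeper. The opening is 22 mm wide (x), from 11 mm below to 10 mm above this point, and 36 mm deep. Fully home, the bolt's tip is 30 mm inside.
- block_center (a point): centre of the loose white apartment-block model, 120 (x) x 26 (y) x 60 (z) mm, about 90 g. At the start it stands on the header board (top 100 mm above the table) between bolt and keeper, reaching from the case's -x side to just past the bolt's line; its long side lies along the case's x. The lid's edge beside it stands 6 to 15 mm higher than the board.
- mat: green cutting mat with pale lines, 220 (x) x 150 (y) x 3 mm, fixed to the table to the left or the right of the case; origin at the centre of its underside. A sanding block lies along its +y edge; the rest is free.
- sander_center (a point): centre of the loose cork sanding block, 105 x 27 x 22 mm, on the mat; leave alone.
- glue_center (a point): centre of a white glue bottle, 36 mm across and 85 mm tall, standing on the header board's far (+x, +y) corner; leave alone.
- gable_center (a point): centre of a wooden gabled-house model, 70 x 50 x 55 mm, on the table on the robot's left near the base; leave alone.
- tower_center (a point): centre of a white tower model, 45 x 45 x 120 mm, on the table beyond the case; leave alone.
- pot_center (a point): centre of a grey pencil pot, 76 mm across, 100 mm tall without the pencils, on the table beyond the case; leave alone.
- square_center (a point): middle of a try square with a dark wooden stock, 150 x 90 mm, lying on the table on the robot's right near the base; leave alone.
There are look-alikes about, which are no part of the job. There is more than one size of the part that bears block_center; the job needs the largest.

How it is judged:
On the way, in this order (a step that is already met when the one before it is completed fails the run):
1. the apartment-block model stands upright on the cutting mat, let go (x of block_center in the frame of mat between -0.11 and 0.11 m and y of block_center in the frame of mat between -0.075 and 0.075 m and z of block_center in the frame of mat between 0.029 and 0.037 m and angle between block_center's own z axis and vertical below 0.1 rad and contact force between the fingers and block below 0.1 N), for 0.2 s.
2. the bolt's tip has entered the keeper (y of bolt_tip in the frame of keeper_mouth above 0.012 m and z of bolt_tip in the frame of keeper_mouth below 0.006 m), for 0.05 s.
At the end, for the whole second after the job is handed in: Bolt travel over 68 of 75 mm with its tip 22 mm or more inside the keeper and lid joint below 0.016 rad; handle turned down over 0.8 rad in the far notch; the apartment-block model upright (within 0.1 rad), at rest, its centre over the cutting mat (value of joint bolt above 0.068 m and value of joint handle above 0.8 rad and value of joint lid below 0.016 rad and y of bolt_tip in the frame of keeper_mouth above 0.022 m and z of bolt_tip in the frame of keeper_mouth below 0.006 m and x of block_center in the frame of mat between -0.11 and 0.11 m and y of block_center in the frame of mat between -0.075 and 0.075 m and z of block_center in the frame of mat between 0.029 and 0.037 m and angle between block_center's own z axis and vertical below 0.1 rad and linear speed of block below 0.02 m/s); the robot touches nothing.
It fails at once if the bolt is rammed against the keeper (over 40 N) (contact force between bolt and keeper above 40 N).
It fails at once if the lid is forced down onto its rim (over 25 N) (contact force between lid and rim above 25 N).
It fails at once if another loose thing is moved by more than 30 mm (distance of any of sander_center, glue_center, gable_center, tower_center, pot_center, square_center from where it was at the start of the episode above 0.03 m).
It also fails if it takes over 64 s, if anything falls off the work surface, if the arm or the gripper's body presses on something with over 40 N, if the wrist force passes 120 N, or if a joint passes its speed limit or range.

### The arm

A 7-joint arm with a two-finger parallel gripper is mounted at the origin on the work surface. World frame = base frame: x ahead of the robot, y to its left, z up, the work surface at z = 0. Lengths are in m, angles in rad, forces in N, time in s.
With the tool pointing down it reaches from about 0.425 to 0.875 m from the base axis. Payload 4.7 kg.
Tool frame: the origin (TCP) lies midway between the tips of the shut fingers; the grasp point (between the pads) lies 19 mm behind it; y points along the fingers, z is the direction in which the jaws open and shut, and the axes are right-handed (so a half turn about y gives the same grasp; the last joint's range is limited). The gripper opens to 87 mm and grips with 3 to 60 N. Pads are 19 mm wide; open, the fingers measure 117 mm over their backs; the gripper's body (75 mm by 190 mm) begins 51 mm behind the grasp point.
Start: joints at [-1.292, 0.321, -0.07, 1.45, 0.023, 1.371, -0.057], TCP at [0.17, 0.627, 0.199] pointing down, gripper open.
Joint ranges: [-2.86, 2.86], [-0.3, 2.09], [-1.38, 1.24], [0.06, 2.45], [-1.56, 4.7], [0.09, 2.05], [-2.69, 2.69]. Speed limits (rad/s): [2.57, 2.57, 3.14, 3.14, 3.14, 3.14, 3.14].

### API

Orientations are given as a rotation vector (axis times angle).
In Python, from bench import ctrl gives the robot as it stands.
- The arm moves only by the tool play_rows, never from a script. Its arguments are lists of equal length, an entry for each row: "translation": the shift along the tool's x, y, z in mm, a list of three; "turn": the turn, a rotation vector about the tool's x, y, z in rad, a list of three; "fingers": the opening, from -1 (shut) to 1 (fully open), so that 0 is half open. In form: {"translation": [[dx, dy, dz], ...], "turn": [[wx, wy, wz], ...], "fingers": [fingers, ...]}. A call has exactly 10 rows; each row shifts and turns the commanded pose from where the row before left it, along the tool's axes as they then stand; what a row does not reach is not made up. A row lasts 1/12 s, in which the tool goes at most 41.7 mm and 7.16 degrees, less where a joint would pass 70% of its speed; a pose out of reach is approached as far as the arm can. A call with a gripper value outside its range is refused whole. The fingers move at their own pace and stop on an object; "grip_force" is the grip in N (left out, the last holds). Time passes only in rows, so rows that do not move let the fingers close, or fill a call up. It gives the time, the measured TCP pose, the force and the opening at its end, in the units of the state.
- ctrl.get_state(): the state, without advancing time (a new reading comes with each control period).
- ctrl.get_image(name): name is "side" or "top" or "wrist"; returns the picture (400x640x3 uint8, blue, green, red); there is no depth.
- ctrl.camera_info(name): a dict with "camera_matrix" (3x3 intrinsics, pixels), "R" (3x3) and "t" (3): a world point X has camera coordinates R X + t. Camera axes: x right, y down, z forward; pixel columns grow to the right and rows downward; lengths in m; the calibration is good to about 2 mm. The wrist camera is an equidistant fisheye: a pixel r from the principal point sees the ray r / f radians off the axis. A picture is of the moment at which its call begins: read the wrist's pose just before it. camera_info takes no time and is no camera call; for the wrist camera it gives the pose at the moment of the call.
- ctrl.close_job(): hands the job in, once; it reports no verdict.
The state is a dict: "time": time; "joint_positions": joint angles; "qd": joint speeds; "joint_torque": joint torques, N m; "position": TCP position; "tool_rot": TCP orientation; "ft_force": force on the tool from outside, world axes, zero at the start; "torque": the same for the moment, N m; "grip_width": opening from 0.0 (shut) to 1.0 (fully open).
Only numpy, scipy, OpenCV 4.12 (cv2) and the standard library are available. Lean on these libraries where they do the work, as an engineer would, in place of code of your own. Each camera call takes 0.05 s, during which the arm holds its last target.

## Working session

There is one attempt and no reset: what is moved stays moved. The work goes in short steps, Python scripts to look and compute and a tool call to move; the robot and the scene stay as the last step left them, time stands still between calls to the robot, and variables do not carry over. Pictures are saved under pics/ and viewed, and the job is handed in when it is done.

Besides the shell and the picture viewer there is one more tool, called after ">>>" in YAML: its name, and indented under it one key for each argument. play_rows: Moves the arm, as the interface text tells. Its arguments: {"type":"object","properties":{"translation":{"type":"array"},"turn":{"type":"array"},"fingers":{"type":"array"},"grip_force":{"type":"number"}},"required":["translation","turn","fingers"]}

```bash
ls; mkdir -p pics
python3 - <<'E'
from bench import ctrl
import cv2
s=ctrl.get_state()
for k,v in s.items(): print(k,v)
for n in ("side","top","wrist"):
    im=ctrl.get_image(n); cv2.imwrite(f"pics/{n}0.png",im)
    i=ctrl.camera_info(n); print(n,i)
E
```

```text
pics
time 0.0
joint_positions [-1.29190125  0.32184651 -0.07007728  1.45166121  0.02259667  1.37077661
 -0.05690251]
qd [ 4.01302322e-04  8.03725498e-04 -1.59526463e-04 -6.11200037e-04
  1.26399998e-03  8.26342747e-05  2.02732198e-03]
joint_torque [-3.83471559e-05 -4.91292000e+01 -4.03700704e-01 -3.12529564e+01
 -6.38295896e-02  4.37053596e-02  1.71774759e-04]
position [0.17001236 0.6267648  0.19795314]
tool_rot [-1.56268551  0.20802144 -0.20777486]
ft_force [-0.92439493 -0.21874384  0.48567654]
torque [-0.02910315 -0.0075909  -0.03430167]
grip_width 1.0007747987947604
side {'camera_matrix': array([[404.19858326,   0.        , 316.05383373],
       [  0.        , 404.19858326, 195.42877355],
       [  0.        ,   0.        ,   1.        ]]), 'R': array([[ 0.87483292, -0.48425185,  0.01294248],
       [-0.25550883, -0.48396269, -0.836956  ],
       [ 0.41156117,  0.72888975, -0.54711712]]), 't': array([-0.45929616,  0.22360185,  1.04752969])}
top {'camera_matrix': array([[370.66485221,   0.        , 315.04747108],
       [  0.        , 370.66485221, 195.91801179],
       [  0.        ,   0.        ,   1.        ]]), 'R': array([[ 0.02547553, -0.99967326,  0.00209291],
       [-0.99229753, -0.02554134, -0.12121572],
       [ 0.12122957,  0.00101124, -0.99262398]]), 't': array([0.0279271 , 0.54010413, 1.16252677])}
wrist {'camera_matrix': array([[309.70691629,   0.        , 318.50579505],
       [  0.        , 309.70691629, 195.58751752],
       [  0.        ,   0.        ,   1.        ]]), 'R': array([[ 0.26241657,  0.96495123, -0.00258134],
       [ 0.92911427, -0.25194667,  0.27068349],
       [ 0.26054601, -0.07343019, -0.96266494]]), 't': array([-0.64930863, -0.03216102,  0.39134566])}
```

View pics/side0.png

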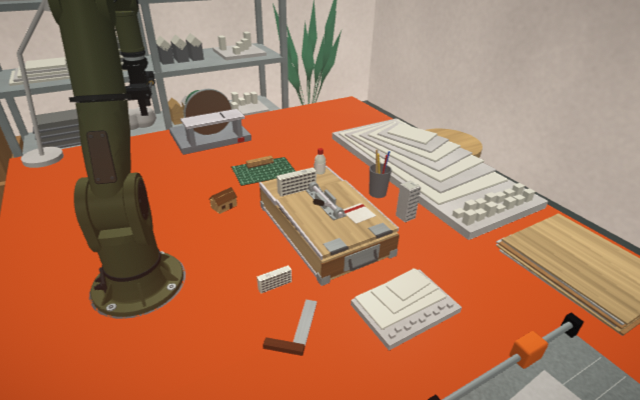

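View pics/top0.png

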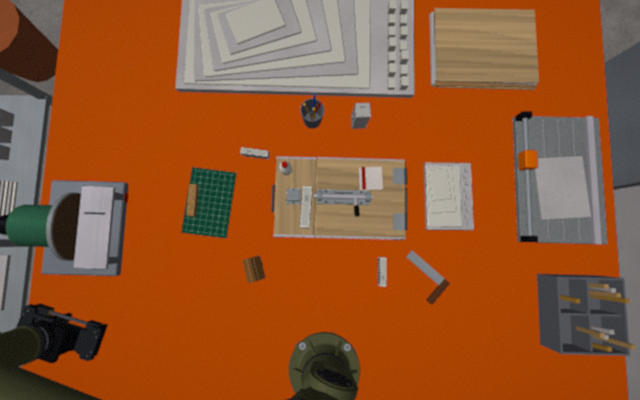

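View pics/wrist0.png

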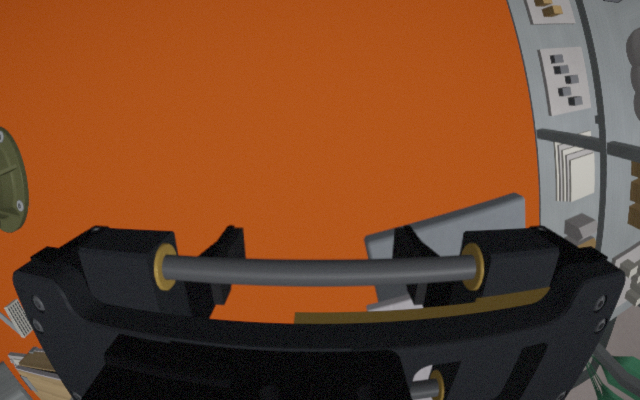

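The candidates for the block, by top-view pixel, are: (306,207) on the case's header board, (254,153) on the table beyond it, and (382,272) on the table near the base. The description points to the one on the header board. I'll check it in a crop and measure.

```bash
cat > h.py <<'E'
import numpy as np, cv2
from bench import ctrl
from scipy.spatial.transform import Rotation as Rn
def ray(cam,px):
    K,R,t=cam["camera_matrix"],cam["R"],cam["t"]
    d=R.T@(np.linalg.inv(K)@np.array([px[0],px[1],1.])); return -R.T@t,d/np.linalg.norm(d)
def plane(cam,px,z):
    o,d=ray(cam,px); return o+d*(z-o[2])/d[2]
def proj(cam,X):
    c=cam["R"]@np.asarray(X)+cam["t"]; p=cam["camera_matrix"]@(c/c[2]); return p[:2]
def two(ca,pa,cb,pb):
    o1,d1=ray(ca,pa);o2,d2=ray(cb,pb)
    A=np.stack([d1,-d2],1); s=np.linalg.lstsq(A,o2-o1,rcond=None)[0]
    a,b=o1+s[0]*d1,o2+s[1]*d2
    return (a+b)/2,np.linalg.norm(a-b)
E
python3 - <<'E'
import cv2
t=cv2.imread("pics/top0.png"); s=cv2.imread("pics/side0.png")
a=t[140:250,175:415]; a=cv2.resize(a,None,fx=3.3,fy=3.3,interpolation=cv2.INTER_CUBIC); cv2.imwrite("pics/tc0.png",a)
a=s[140:290,225:405]; a=cv2.resize(a,None,fx=4,fy=4,interpolation=cv2.INTER_CUBIC); cv2.imwrite("pics/sc0.png",a)
E
```

```text
(no output)
```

View pics/tc0.png

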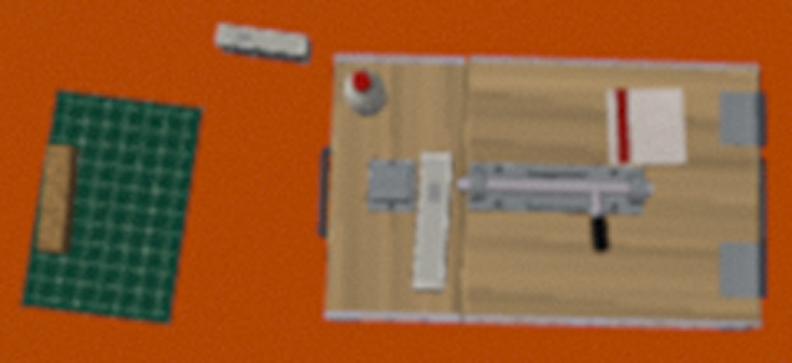

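View pics/sc0.png

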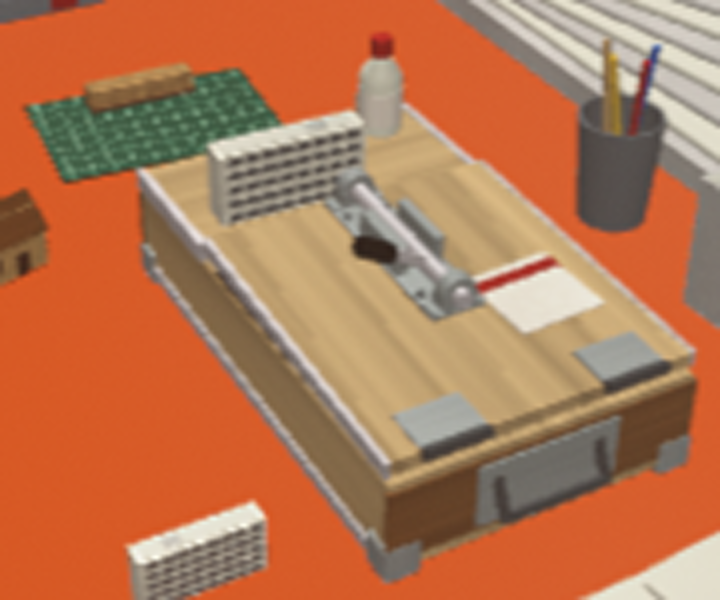

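Run:
```python
from h import *
c=ctrl.camera_info("top"); sc=ctrl.camera_info("side")
f=lambda p:(p[0]/3.3+175-.35,p[1]/3.3+140-.35)
g=lambda p:(p[0]/4+225-.37,p[1]/4+140-.37)
print("mat");
for p in [(57,91),(202,108),(170,321),(23,303)]: print(plane(c,f(p),.003).round(4))
print("sander");
for p in [(47,145),(76,147),(67,252),(37,250)]: print(plane(c,f(p),.025).round(4))
print("block top, z .16")
for p in [(421,153),(450,153),(444,289),(413,288)]: print(plane(c,f(p),.16).round(4))
print("block side z=.16");
for p in [(207,150),(358,114),(364,125),(225,166)]: print(plane(sc,g(p),.16).round(4))
print("header +y corners z .1")
for p in [(334,57),(326,318),(463,318),(466,60)]: print(plane(c,f(p),.1).round(4))
print("lid -y"); 
for p in [(757,66),(760,325)]: print(plane(c,f(p),.1).round(4))
print("keeper")
for p in [(369,160),(413,160),(412,210),(367,208)]: print(plane(c,f(p),.12).round(4))
print("grip top ends",[plane(c,f(p),.15).round(4) for p in [(597,218),(602,250)]])
print("bolt tip, rear",[plane(c,f(p),.127).round(4) for p in [(460,183),(650,189)]])
print("glue",plane(c,f((365,93)),.13))
print("grip two",two(c,f((600,233)),sc,g((374,248))))
print("other blocks")
```

```text
mat
[0.6287 0.4547 0.003 ]
[0.615  0.3074 0.003 ]
[0.4008 0.328  0.003 ]
[0.4147 0.4743 0.003 ]
sander
[0.57   0.4535 0.025 ]
[0.5688 0.4248 0.025 ]
[0.465 0.427 0.025]
[0.4662 0.4564 0.025 ]
block top, z .16
[0.5515 0.0794 0.16  ]
[0.5522 0.054  0.16  ]
[0.4334 0.056  0.16  ]
[0.4336 0.0828 0.16  ]
block side z=.16
[0.4283 0.0703 0.16  ]
[0.5525 0.0661 0.16  ]
[0.5484 0.0491 0.16  ]
[0.4305 0.0435 0.16  ]
header +y corners z .1
[0.6489 0.1655 0.1   ]
[0.4066 0.1635 0.1   ]
[0.4098 0.0389 0.1   ]
[0.6492 0.0422 0.1   ]
lid -y
[ 0.6506 -0.2295  0.1   ]
[ 0.4103 -0.2314  0.1   ]
keeper
[0.5498 0.1278 0.12  ]
[0.5509 0.0879 0.12  ]
[0.5053 0.0874 0.12  ]
[0.506  0.1281 0.12  ]
grip top ends [array([ 0.4993, -0.0765,  0.15  ]), array([ 0.4713, -0.0812,  0.15  ])]
bolt tip, rear [array([0.5301, 0.0447, 0.127 ]), array([ 0.529 , -0.1263,  0.127 ])]
glue [0.6095691  0.13278608 0.13      ]
grip two (array([ 0.48608162, -0.07957756,  0.14452883]), np.float64(0.0013033857379333507))
other blocks
```

```bash
cat >> h.py <<'E'
R0=Rn.from_rotvec([-np.pi/2,0,0])
def pose():
    s=ctrl.get_state(); return np.array(s["position"]),Rn.from_rotvec(s["tool_rot"])
def rep(target=None,yaw=None):
    p,R=pose(); M=R.as_matrix()
    print("t",round(ctrl.get_state()["time"],2),"p",p.round(4),"yawerr/rel R0 (world rotvec)",(R*R0.inv()).as_rotvec().round(4),"grip",round(ctrl.get_state()["grip_width"],3),"F",np.round(ctrl.get_state()["ft_force"],2))
    if target is not None: print("to target, tool axes mm",(M.T@(np.array(target)-p)*1000).round(1))
    if yaw is not None: print("turn tool",(R.inv()*(Rn.from_rotvec([0,0,yaw])*R0)).as_rotvec().round(4))
E
python3 - <<'E'
from h import *
rep([.43,.05,.3],0)
c=ctrl.camera_info("wrist"); p,R=pose(); M=R.as_matrix(); o=-c["R"].T@c["t"]
print("cam in tool",M.T@(o-p),"axes in tool\n",(c["R"]@M).round(3))
E
```

```text
t 0.15 p [0.17   0.6269 0.1982] yawerr/rel R0 (world rotvec) [-1.600e-03  1.000e-04 -2.648e-01] grip 1.003 F [-0.95  0.18 -0.36]
to target, tool axes mm [ 401.9 -101.  -488.9]
turn tool [ 1.600e-03 -2.648e-01 -1.000e-04]
cam in tool [-0.07452654 -0.18558686  0.00055085] axes in tool
 [[ 0.001  0.001  1.   ]
 [ 0.963 -0.271 -0.   ]
 [ 0.271  0.963 -0.001]]
```

>>> play_rows:
  translation:
    - [0, -33, 0]
    - [0, -33, 0]
    - [0, -34, 0]
    - [16, 0, -36]
    - [16, 0, -36]
    - [16, 0, -36]
    - [16, 0, -36]
    - [16, 0, -36]
    - [16, 0, -36]
    - [16, 0, -36]
  turn:
    - [0, -0.088, 0]
    - [0, -0.088, 0]
    - [0, -0.089, 0]
    - [0, 0, 0]
    - [0, 0, 0]
    - [0, 0, 0]
    - [0, 0, 0]
    - [0, 0, 0]
    - [0, 0, 0]
    - [0, 0, 0]
  fingers: [1, 1, 1, 1, 1, 1, 1, 1, 1, 1]

```text
time: 0.98
position: [0.2826, 0.3733, 0.2988]
tool_rot: [-1.571, -0.0, 0.0]
ft_force: [0.2, 0.5, 0.4]
grip_width: 1.004
```

>>> play_rows:
  translation:
    - [16, 0, -36]
    - [16, 0, -36]
    - [16, 0, -36]
    - [16, 0, -36]
    - [16, 0, -36]
    - [16, 0, -36]
    - [16, 0, -36]
    - [16, 0, -36]
    - [16, 0, -36]
    - [0, 0, 0]
  turn:
    - [0, 0, 0]
    - [0, 0, 0]
    - [0, 0, 0]
    - [0, 0, 0]
    - [0, 0, 0]
    - [0, 0, 0]
    - [0, 0, 0]
    - [0, 0, 0]
    - [0, 0, 0]
    - [0, 0, 0]
  fingers: [0, 0, 0, 0, 0, 0, 0, 0, 0, 0]

```text
time: 1.82
position: [0.4285, 0.0429, 0.2993]
tool_rot: [-1.573, 0.008, -0.011]
ft_force: [-0.7, -0.1, -0.1]
grip_width: 0.504
```

Run:
```python
from h import *
rep([.43,.05,.3],0)
c=ctrl.camera_info("wrist"); im=ctrl.get_image("wrist"); cv2.imwrite("pics/w1.png",im)
import pickle; pickle.dump(c,open("pics/w1.pkl","wb"))
cv2.imwrite("pics/w1b.png",cv2.resize(im,(800,500),interpolation=cv2.INTER_CUBIC))
```

```text
t 1.82 p [0.4285 0.0429 0.2993] yawerr/rel R0 (world rotvec) [-0.0017 -0.0018 -0.0123] grip 0.504 F [-0.67 -0.15 -0.07]
to target, tool axes mm [ 1.5 -0.7  7.1]
turn tool [ 0.0017 -0.0123  0.0018]
```

View pics/w1b.png

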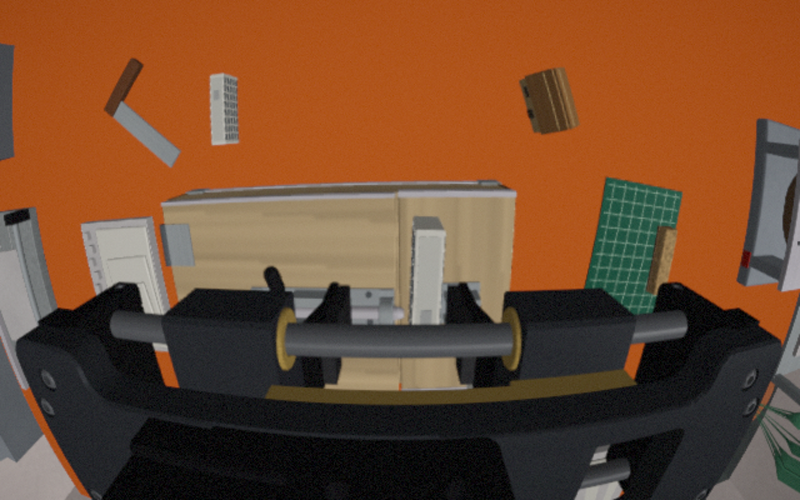

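```bash
cat >> h.py <<'E'
def wray(c,px):
    K=c["camera_matrix"]; u=(px[0]-K[0,2])/K[0,0]; v=(px[1]-K[1,2])/K[1,1]; th=np.hypot(u,v)
    d=np.array([np.sin(th)*u/th,np.sin(th)*v/th,np.cos(th)]); return -c["R"].T@c["t"],c["R"].T@d
def wplane(c,px,z):
    o,d=wray(c,px); return o+d*(z-o[2])/d[2]
def wproj(c,X):
    q=c["R"]@np.asarray(X)+c["t"]; th=np.arctan2(np.hypot(q[0],q[1]),q[2]); K=c["camera_matrix"]; n=np.hypot(q[0],q[1])
    return np.array([K[0,2]+K[0,0]*th*q[0]/n,K[1,2]+K[1,1]*th*q[1]/n])
E
python3 - <<'E'
import cv2
im=cv2.imread("pics/w1.png")[165:285,200:400]; cv2.imwrite("pics/w1c.png",cv2.resize(im,None,fx=4,fy=4,interpolation=cv2.INTER_CUBIC))
E
```

```text
(no output)
```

View pics/w1c.png

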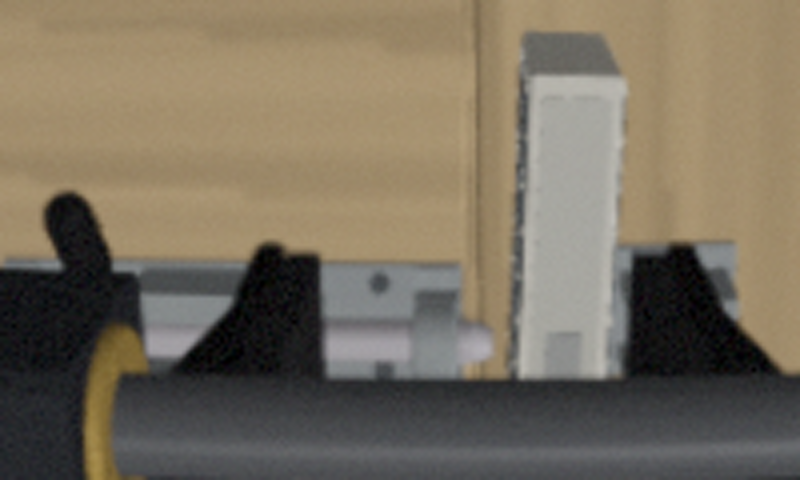

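Run:
```python
from h import *
import pickle
c=pickle.load(open("pics/w1.pkl","rb"))
f=lambda p:(p[0]/4+200-.37,p[1]/4+165-.37)
for n,p,z in [("T",(526,76),.16),("T",(626,76),.16),("Tend",(517,375),.16),("Tend",(612,375),.16),("B",(525,35),.10),("B",(604,35),.1),("lid",(465,60),.112),("hdr",(482,60),.1),("tip",(492,342),.125),("keeper nearR",(735,242),.115),("stapleTop",(433,290),.14),("gripend",(66,195),.155)]:
    print(n,wplane(c,f(p),z).round(4))
# grip: two-view with top
t=ctrl.camera_info("top");o2,d2=ray(t,(602/3.3+175-.35,250/3.3+140-.35)); o1,d1=wray(c,f((66,197)))
s=np.linalg.lstsq(np.stack([d1,-d2],1),o2-o1,rcond=None)[0]; print("gripend",o1+s[0]*d1,o2+s[1]*d2)
rep([.480,.0655,.20],0)
```

```text
T [0.4323 0.0565 0.16  ]
T [0.4326 0.0836 0.16  ]
Tend [0.5223 0.0539 0.16  ]
Tend [0.5229 0.0819 0.16  ]
B [0.4335 0.0584 0.1   ]
B [0.4337 0.0836 0.1   ]
lid [0.4386 0.0394 0.112 ]
hdr [0.4414 0.0447 0.1   ]
tip [0.5283 0.0468 0.125 ]
keeper nearR [0.4992 0.1261 0.115 ]
stapleTop [0.5033 0.029  0.14  ]
gripend [ 0.4672 -0.0775  0.155 ]
gripend [ 0.47184974 -0.08190847  0.14323702] [ 0.47181562 -0.08194482  0.1432387 ]
t 1.87 p [0.4272 0.0472 0.2992] yawerr/rel R0 (world rotvec) [ 0.0004 -0.0004 -0.0084] grip 0.504 F [-0.23  0.13 -0.01]
to target, tool axes mm [52.6 99.2 18.7]
turn tool [-0.0004 -0.0084  0.0004]
```

>>> play_rows:
  translation:
    - [28, 0, 8]
    - [28, 0, 9]
    - [0, 30, 0]
    - [0, 30, 0]
    - [0, 30, 0]
    - [0, 20, 0]
    - [0, 0, 0]
    - [0, 0, 0]
    - [0, 0, 0]
    - [0, 0, 0]
  turn:
    - [0, 0.01, 0]
    - [0, 0.01, 0]
    - [0, 0, 0]
    - [0, 0, 0]
    - [0, 0, 0]
    - [0, 0, 0]
    - [0, 0, 0]
    - [0, 0, 0]
    - [0, 0, 0]
    - [0, 0, 0]
  fingers: [0, 0, 0, 0, 0, 0, 0, 0, 0, 0]

```text
time: 2.7
position: [0.4835, 0.0688, 0.191]
tool_rot: [-1.569, 0.013, -0.018]
ft_force: [-0.7, 0.1, 0.2]
grip_width: 0.501
```

Run:
```python
from h import *
rep([.482,.0682,.13],-.02)
c=ctrl.camera_info("wrist"); im=ctrl.get_image("wrist"); cv2.imwrite("pics/w2.png",im)
cv2.imwrite("pics/w2b.png",cv2.resize(im[150:390,160:480],None,fx=2.4,fy=2.4,interpolation=cv2.INTER_CUBIC))
```

```text
t 2.7 p [0.4835 0.0688 0.191 ] yawerr/rel R0 (world rotvec) [ 0.0014 -0.003  -0.0193] grip 0.501 F [-0.68  0.06  0.19]
to target, tool axes mm [-1.7 61.  -0.7]
turn tool [-0.0014  0.0007  0.003 ]
```

View pics/w2b.png

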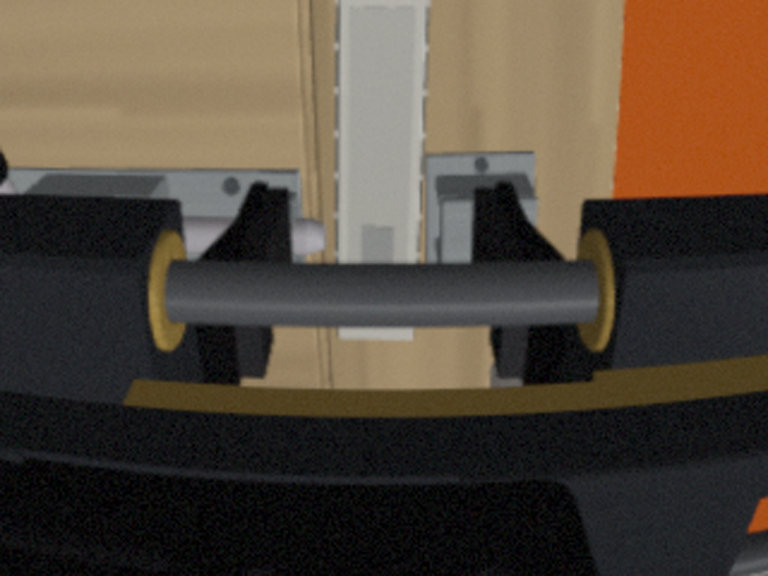

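The wrist view shows the block centred between the fingers, with its top at about (380,170) in the crop. Next I'll descend and grip.

>>> play_rows:
  translation:
    - [-1, 20, 0]
    - [0, 20, 0]
    - [0, 12, 0]
    - [0, 8, 0]
    - [0, 0, 0]
    - [0, 0, 0]
    - [0, 0, 0]
    - [0, 0, 0]
    - [0, 0, 0]
    - [0, 0, 0]
  turn:
    - [0, 0, 0]
    - [0, 0, 0]
    - [0, 0, 0]
    - [0, 0, 0]
    - [0, 0, 0]
    - [0, 0, 0]
    - [0, 0, 0]
    - [0, 0, 0]
    - [0, 0, 0]
    - [0, 0, 0]
  fingers: [0, 0, 0, 0, 0, 0, -1, -1, -1, -1]
  grip_force: 15

```text
time: 3.58
position: [0.4818, 0.0683, 0.1297]
tool_rot: [-1.57, 0.015, -0.016]
ft_force: [-1.0, -1.1, 2.5]
grip_width: 0.297
```

Run:
```python
from h import *
rep([.482,.0682,.13],-.02)
```

```text
t 3.58 p [0.4818 0.0683 0.1297] yawerr/rel R0 (world rotvec) [ 0.0006 -0.0011 -0.0198] grip 0.297 F [-0.98 -1.06  2.48]
to target, tool axes mm [ 0.2 -0.3 -0.1]
turn tool [-0.0006  0.0002  0.0011]
```

>>> play_rows:
  translation:
    - [0, -15, 0]
    - [0, -25, 0]
    - [0, -25, 0]
    - [0, -15, 0]
    - [2, 0, 38]
    - [2, 0, 38]
    - [2, 0, 38]
    - [2, 0, 38]
    - [2, 0, 38]
    - [2, 0, 38]
  turn:
    - [0, 0, 0]
    - [0, 0, 0]
    - [0, 0, 0]
    - [0, 0, 0]
    - [0, 0, 0]
    - [0, 0, 0]
    - [0, 0, 0]
    - [0, 0, 0]
    - [0, 0, 0]
    - [0, 0, 0]
  fingers: [-1, -1, -1, -1, -1, -1, -1, -1, -1, -1]

```text
time: 4.42
position: [0.4976, 0.2977, 0.2091]
tool_rot: [-1.57, 0.016, -0.015]
ft_force: [1.0, -0.3, -0.3]
grip_width: 0.298
```

>>> play_rows:
  translation:
    - [2, 0, 38]
    - [0, 0, 38]
    - [0, 0, 0]
    - [0, 30, 0]
    - [0, 30, 0]
    - [0, 30, 0]
    - [0, 20, 0]
    - [0, 10, 0]
    - [0, 0, 0]
    - [0, 0, 0]
  turn:
    - [0, 0, 0]
    - [0, 0.035, 0]
    - [0, 0.035, 0]
    - [0, 0, 0]
    - [0, 0, 0]
    - [0, 0, 0]
    - [0, 0, 0]
    - [0, 0, 0]
    - [0, 0, 0]
    - [0, 0, 0]
  fingers: [-1, -1, -1, -1, -1, -1, -1, -1, -1, -1]

```text
time: 5.25
position: [0.5016, 0.372, 0.0895]
tool_rot: [-1.57, 0.07, -0.071]
ft_force: [0.2, 0.1, -0.7]
grip_width: 0.293
```

Run:
```python
from h import *
rep([.5025,.372,.034],-.09)
c=ctrl.camera_info("wrist"); im=ctrl.get_image("wrist"); cv2.imwrite("pics/w3.png",im)
cv2.imwrite("pics/w3b.png",cv2.resize(im,(800,500),interpolation=cv2.INTER_CUBIC))
im=ctrl.get_image("side");cv2.imwrite("pics/s3b.png",cv2.resize(im[140:260,190:390],None,fx=4,fy=4,interpolation=cv2.INTER_CUBIC))
```

```text
t 5.25 p [0.5016 0.372  0.0895] yawerr/rel R0 (world rotvec) [ 0.0001 -0.0003 -0.0898] grip 0.293 F [ 0.21  0.08 -0.69]
to target, tool axes mm [ 0.9 55.5  0.1]
turn tool [-0.0001  0.0002  0.0003]
```

View pics/w3b.png

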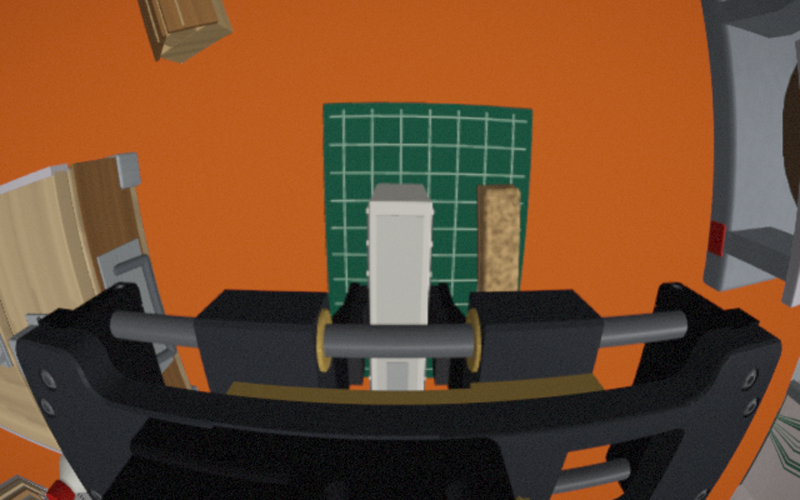

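View pics/s3b.png

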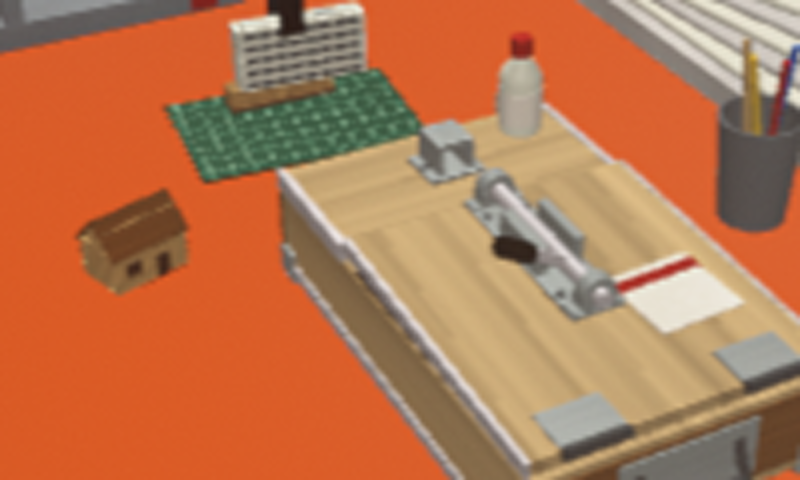

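The block hangs over the free part of the mat, clear of the sanding block and parallel to it. I'll lower it and let go.

>>> play_rows:
  translation:
    - [0, 20, 0]
    - [0, 18, 0]
    - [0, 10, 0]
    - [0, 5, 0]
    - [0, 2, 0]
    - [0, 1, 0]
    - [0, 0, 0]
    - [0, 0, 0]
    - [0, 0, 0]
    - [0, 0, 0]
  turn:
    - [0, 0, 0]
    - [0, 0, 0]
    - [0, 0, 0]
    - [0, 0, 0]
    - [0, 0, 0]
    - [0, 0, 0]
    - [0, 0, 0]
    - [0, 0, 0]
    - [0, 0, 0]
    - [0, 0, 0]
  fingers: [-1, -1, -1, -1, -1, -1, -1, -1, -1, -1]

```text
time: 6.18
position: [0.5017, 0.3721, 0.0337]
tool_rot: [-1.569, 0.07, -0.071]
ft_force: [0.2, -0.1, -0.8]
grip_width: 0.295
```

>>> play_rows:
  translation:
    - [0, 1, 0]
    - [0, 0, 0]
    - [0, 0, 0]
    - [0, 0, 0]
    - [0, 0, 0]
    - [0, 0, 0]
    - [0, -10, 0]
    - [0, -30, 0]
    - [0, -35, 0]
    - [0, -35, 0]
  turn:
    - [0, 0, 0]
    - [0, 0, 0]
    - [0, 0, 0]
    - [0, 0, 0]
    - [0, 0, 0]
    - [0, 0, 0]
    - [0, 0, 0]
    - [0, 0, 0]
    - [0, 0, 0]
    - [0, 0, 0]
  fingers: [-1, -1, -0.1, -0.1, -0.1, -0.1, -0.1, -0.1, -0.1, -0.1]

```text
time: 7.02
position: [0.5009, 0.3713, 0.1434]
tool_rot: [-1.571, 0.071, -0.07]
ft_force: [1.1, 1.4, 0.4]
grip_width: 0.452
```

Run:
```python
from h import *
rep([.47,.0,.25],0)
im=ctrl.get_image("side");cv2.imwrite("pics/s4.png",im);cv2.imwrite("pics/s4b.png",cv2.resize(im[130:260,190:390],None,fx=4,fy=4,interpolation=cv2.INTER_CUBIC))
```

```text
t 7.02 p [0.5009 0.3713 0.1434] yawerr/rel R0 (world rotvec) [-0.001   0.0007 -0.09  ] grip 0.452 F [1.06 1.39 0.35]
to target, tool axes mm [   2.5 -106.2 -372.7]
turn tool [ 0.001  -0.09   -0.0007]
```

View pics/s4b.png

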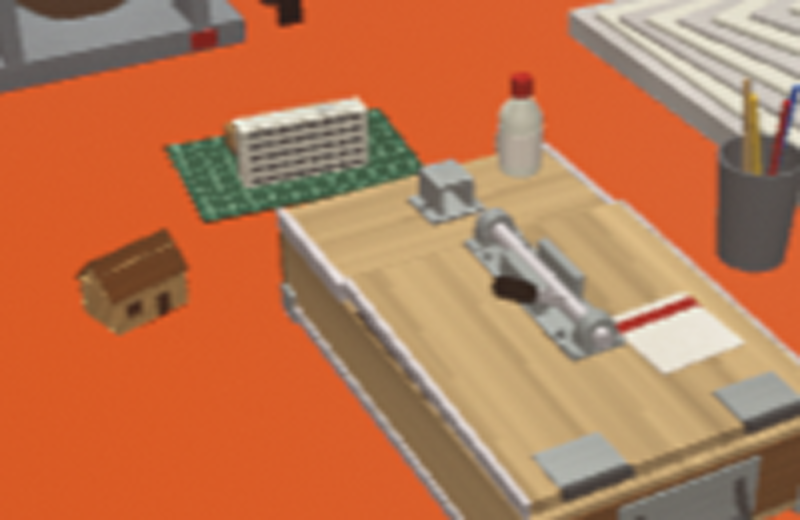

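The block stands upright on the mat and the fingers are clear of it. Next is a wrist view of the handle.

>>> play_rows:
  translation:
    - [0, -40, 0]
    - [0, -40, 0]
    - [-6, 0, -37]
    - [-6, 0, -37]
    - [-6, 0, -37]
    - [-6, 0, -37]
    - [-6, 0, -37]
    - [-6, 0, -37]
    - [-6, 0, -37]
    - [-6, 0, -37]
  turn:
    - [0, -0.045, 0]
    - [0, -0.045, 0]
    - [0, 0, 0]
    - [0, 0, 0]
    - [0, 0, 0]
    - [0, 0, 0]
    - [0, 0, 0]
    - [0, 0, 0]
    - [0, 0, 0]
    - [0, 0, 0]
  fingers: [-0.1, -0.1, -0.1, -0.1, -0.1, -0.1, -0.1, -0.1, -0.1, -0.1]

```text
time: 7.9
position: [0.453, 0.074, 0.2226]
tool_rot: [-1.57, -0.001, -0.001]
ft_force: [1.2, 0.1, 0.0]
grip_width: 0.453
```

>>> play_rows:
  translation:
    - [-6, 0, -37]
    - [-6, 0, -37]
    - [-6, 0, -37]
    - [-6, 0, -37]
    - [0, 0, -7]
    - [0, 0, 0]
    - [0, 0, 0]
    - [0, 0, 0]
    - [0, 0, 0]
    - [0, 0, 0]
  turn:
    - [0, 0, 0]
    - [0, 0, 0]
    - [0, 0, 0]
    - [0, 0, 0]
    - [0, 0, 0]
    - [0, 0, 0]
    - [0, 0, 0]
    - [0, 0, 0]
    - [0, 0, 0]
    - [0, 0, 0]
  fingers: [-0.1, -0.1, -0.1, -0.1, -0.1, -0.1, -0.1, -0.1, -0.1, -0.1]

```text
time: 8.73
position: [0.4296, -0.0778, 0.222]
tool_rot: [-1.571, -0.002, 0.003]
ft_force: [0.4, -0.9, -0.1]
grip_width: 0.452
```

Run:
```python
from h import *
import pickle
rep([.484,-.08,.2],0)
c=ctrl.camera_info("wrist"); im=ctrl.get_image("wrist"); cv2.imwrite("pics/w5.png",im)
pickle.dump(c,open("pics/w5.pkl","wb"))
cv2.imwrite("pics/w5b.png",cv2.resize(im[150:290,200:480],None,fx=2.8,fy=2.8,interpolation=cv2.INTER_CUBIC))
im=ctrl.get_image("top"); cv2.imwrite("pics/t5.png",im)
```

```text
t 8.73 p [ 0.4296 -0.0778  0.222 ] yawerr/rel R0 (world rotvec) [-0.0004  0.0003  0.0029] grip 0.452 F [ 0.42 -0.93 -0.06]
to target, tool axes mm [54.4 21.9 -2.3]
turn tool [ 0.0004  0.0029 -0.0003]
```

View pics/w5b.png

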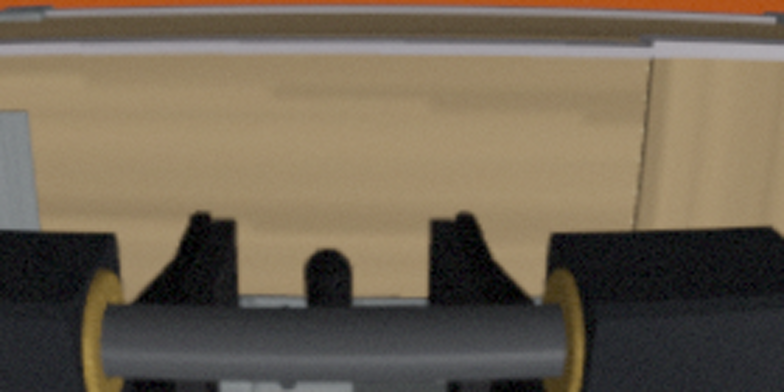

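Run:
```python
from h import *
import pickle
c=pickle.load(open("pics/w5.pkl","rb"))
f=lambda p:(p[0]/2.8+200-.32,p[1]/2.8+150-.32)
for z in (.135,.145,.155): print(wplane(c,f((328.5,252)),z).round(4))
# predicted silhouettes of grip end for axis heights
for az in (.115,.12,.125):
    ax=np.array([.529,-.08,az]); u=np.array([-np.sin(1.05),0,np.cos(1.05)]); print(az,(ax+.052*u).round(4), [((wproj(c,ax+.069*u+.008*np.array([-np.cos(a),0,-np.sin(a)]))-[200,150])*2.8).round(0) for a in (1.05-1.57,0,1.05,1.57+1.05)])
```

```text
[ 0.4757 -0.0789  0.135 ]
[ 0.4712 -0.0789  0.145 ]
[ 0.4668 -0.0788  0.155 ]
0.115 [ 0.4839 -0.08    0.1409] [array([324., 236.]), array([324., 228.]), array([324., 231.]), array([324., 265.])]
0.12 [ 0.4839 -0.08    0.1459] [array([324., 242.]), array([324., 234.]), array([324., 237.]), array([324., 271.])]
0.125 [ 0.4839 -0.08    0.1509] [array([324., 248.]), array([324., 240.]), array([324., 243.]), array([324., 278.])]
```

>>> play_rows:
  translation:
    - [28, 0, -1]
    - [28, 0, 0]
    - [0, 30, 0]
    - [0, 30, 0]
    - [0, 20, 0]
    - [0, 14, 0]
    - [0, 0, 0]
    - [0, 0, 0]
    - [0, 0, 0]
    - [0, 0, 0]
  turn:
    - [0, 0, 0]
    - [0, 0, 0]
    - [0, 0, 0]
    - [0, 0, 0]
    - [0, 0, 0]
    - [0, 0, 0]
    - [0, 0, 0]
    - [0, 0, 0]
    - [0, 0, 0]
    - [0, 0, 0]
  fingers: [-0.1, -0.1, -0.1, -0.1, -0.1, -0.1, -0.1, -0.1, -0.1, -0.1]

```text
time: 9.67
position: [0.4865, -0.0801, 0.1294]
tool_rot: [-1.57, -0.002, -0.001]
ft_force: [-0.7, 0.6, -0.3]
grip_width: 0.45
```

>>> play_rows:
  translation:
    - [0, 0, 0]
    - [0, 0, 0]
    - [0, 0, 0]
    - [0, 0, 0]
    - [0, 0, 0]
    - [0, 0, 0]
    - [0, 0, 0]
    - [0, 0, 0]
    - [0, 0, 0]
    - [0, 0, 0]
  turn:
    - [0, 0, 0]
    - [0, 0, 0]
    - [0, 0, 0]
    - [0, 0, 0]
    - [0, 0, 0]
    - [0, 0, 0]
    - [0, 0, 0]
    - [0, 0, 0]
    - [0, 0, 0]
    - [0, 0, 0]
  fingers: [-1, -1, -1, -1, -1, -1, -1, -1, -1, -1]
  grip_force: 12

```text
time: 10.5
position: [0.4855, -0.0798, 0.1281]
tool_rot: [-1.57, -0.0, 0.0]
ft_force: [-0.1, 1.5, 0.7]
grip_width: 0.151
```

Run:
```python
from h import *
rep([.484,-.08,.128],0)
im=ctrl.get_image("side");cv2.imwrite("pics/s6.png",im);cv2.imwrite("pics/s6b.png",cv2.resize(im[130:260,230:400],None,fx=4,fy=4,interpolation=cv2.INTER_CUBIC))
```

```text
t 10.5 p [ 0.4855 -0.0798  0.1281] yawerr/rel R0 (world rotvec) [ 0.0005 -0.0001  0.0005] grip 0.151 F [-0.13  1.48  0.67]
to target, tool axes mm [-1.5  0.1 -0.2]
turn tool [-0.0005  0.0005  0.0001]
```

View pics/s6b.png

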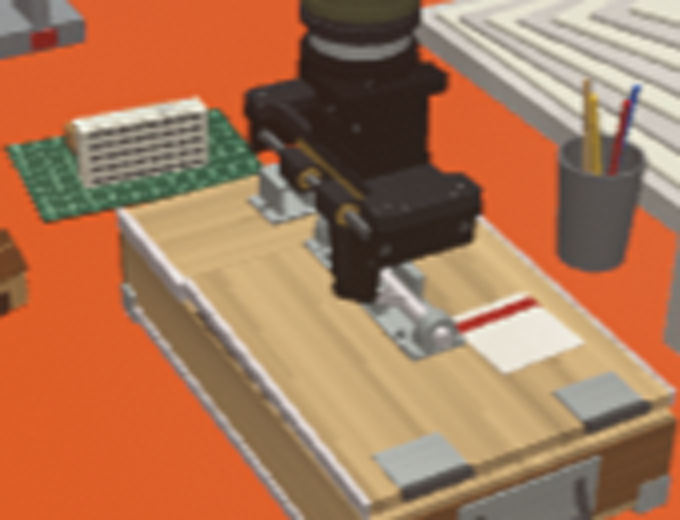

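Run:
```python
from h import *
rep([.484,-.08,.128],0)
im=ctrl.get_image("wrist");cv2.imwrite("pics/w6b.png",cv2.resize(im[180:330,220:420],None,fx=4,fy=4,interpolation=cv2.INTER_CUBIC))
```

```text
t 10.55 p [ 0.4855 -0.0798  0.1281] yawerr/rel R0 (world rotvec) [ 0.0005 -0.0001  0.0004] grip 0.154 F [-0.18  2.66  0.45]
to target, tool axes mm [-1.5  0.1 -0.2]
turn tool [-0.0005  0.0004  0.0001]
```

View pics/w6b.png

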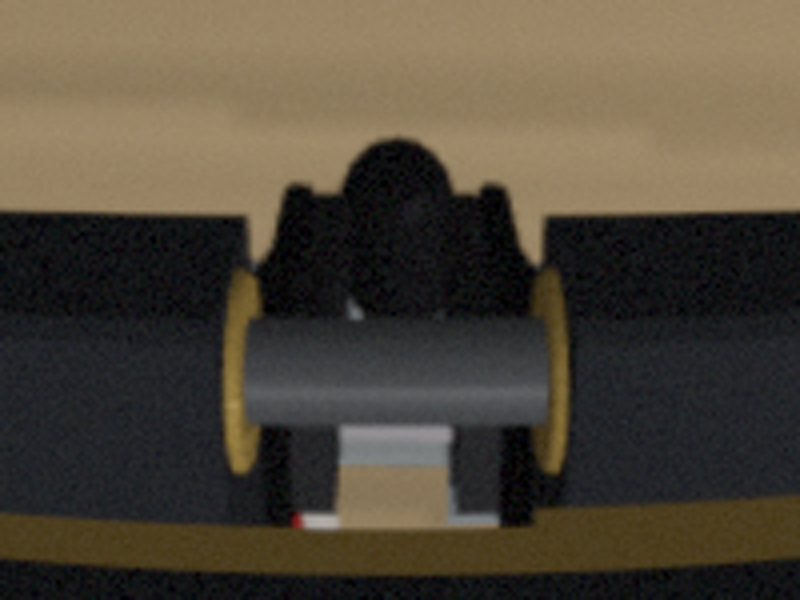

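>>> play_rows:
  translation:
    - [3.5, -5, 0]
    - [3.6, -4.3, 0]
    - [4, -3.5, 0]
    - [3.8, -3, 0]
    - [4.5, -2.6, 0]
    - [4.4, -2.3, 0]
    - [0, 0, 0]
    - [0, 0, 0]
    - [0, 0, 0]
    - [0, 0, 0]
  turn:
    - [0, 0, 0]
    - [0, 0, 0]
    - [0, 0, 0]
    - [0, 0, 0]
    - [0, 0, 0]
    - [0, 0, 0]
    - [0, 0, 0]
    - [0, 0, 0]
    - [0, 0, 0]
    - [0, 0, 0]
  fingers: [-1, -1, -1, -1, -1, -1, -1, -1, -1, -1]

```text
time: 11.43
position: [0.509, -0.08, 0.1487]
tool_rot: [-1.57, 0.0, 0.0]
ft_force: [-2.4, 2.8, 3.3]
grip_width: 0.147
```

Run:
```python
from h import *
rep([.484,-.08,.128],0)
im=ctrl.get_image("side");cv2.imwrite("pics/s7b.png",cv2.resize(im[130:260,230:400],None,fx=4,fy=4,interpolation=cv2.INTER_CUBIC))
im=ctrl.get_image("wrist");cv2.imwrite("pics/w7b.png",cv2.resize(im[180:330,220:420],None,fx=4,fy=4,interpolation=cv2.INTER_CUBIC))
```

```text
t 11.43 p [ 0.509  -0.08    0.1487] yawerr/rel R0 (world rotvec) [0.0004 0.0004 0.0002] grip 0.147 F [-2.42  2.79  3.33]
to target, tool axes mm [-25.   20.7   0. ]
turn tool [-0.0004  0.0002 -0.0004]
```

View pics/s7b.png

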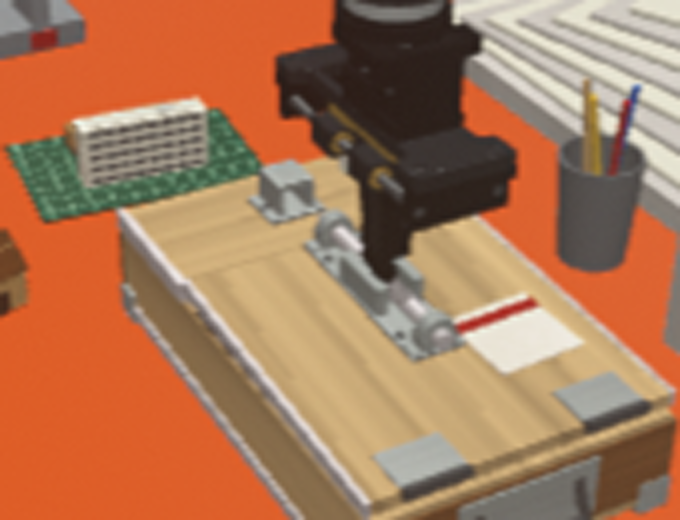

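View pics/w7b.png

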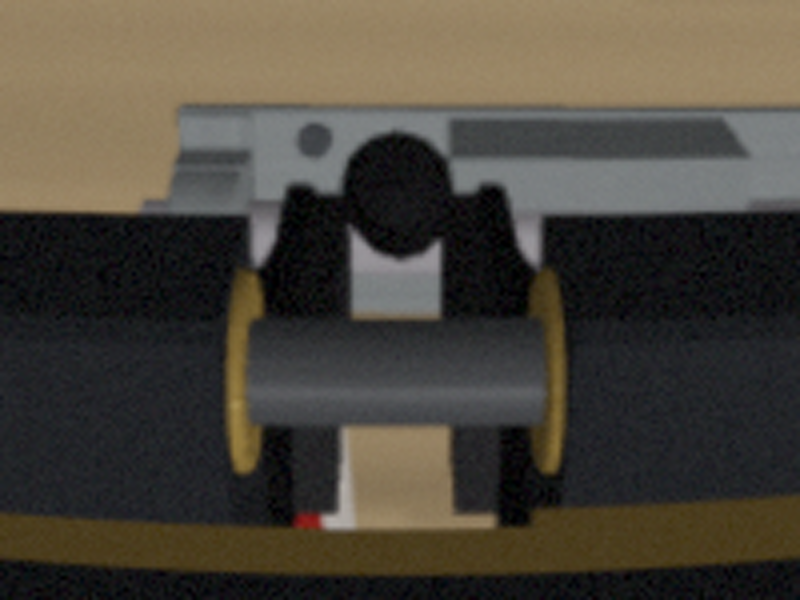

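>>> play_rows:
  translation:
    - [3.5, -1.2, 0]
    - [3.5, -1, 0]
    - [3.5, -0.7, 0]
    - [3.5, -0.5, 0]
    - [3.5, -0.3, 0]
    - [0, 0, 0]
    - [0, 0, 0]
    - [0, 0, 0]
    - [0, 0, 0]
    - [0, 0, 0]
  turn:
    - [0, 0, 0]
    - [0, 0, 0]
    - [0, 0, 0]
    - [0, 0, 0]
    - [0, 0, 0]
    - [0, 0, 0]
    - [0, 0, 0]
    - [0, 0, 0]
    - [0, 0, 0]
    - [0, 0, 0]
  fingers: [-1, -1, -1, -1, -1, -1, -1, -1, -1, -1]

```text
time: 12.37
position: [0.5282, -0.0801, 0.1533]
tool_rot: [-1.571, -0.002, -0.002]
ft_force: [-2.0, 2.7, 5.2]
grip_width: 0.147
```

Run:
```python
from h import *
rep()
im=ctrl.get_image("side");cv2.imwrite("pics/s8.png",im);cv2.imwrite("pics/s8b.png",cv2.resize(im[130:260,230:400],None,fx=4,fy=4,interpolation=cv2.INTER_CUBIC))
im=ctrl.get_image("wrist");cv2.imwrite("pics/w8b.png",cv2.resize(im[180:330,220:420],None,fx=4,fy=4,interpolation=cv2.INTER_CUBIC))
```

```text
t 12.37 p [ 0.5282 -0.0801  0.1533] yawerr/rel R0 (world rotvec) [-0.0001 -0.0025  0.0005] grip 0.147 F [-2.03  2.68  5.25]
```

View pics/s8b.png

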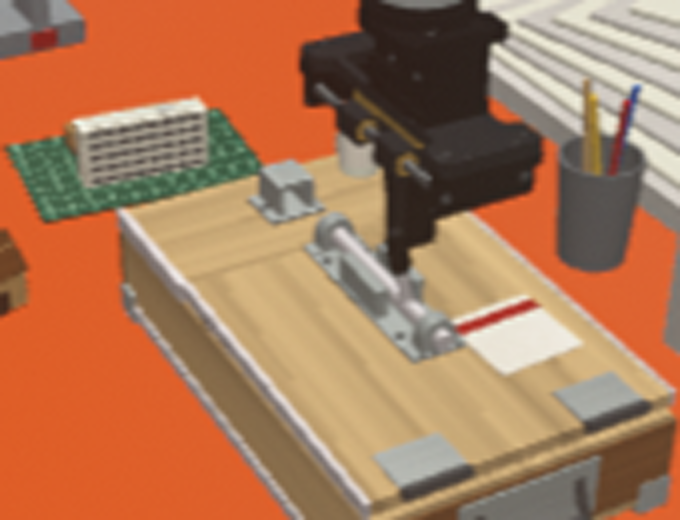

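View pics/w8b.png

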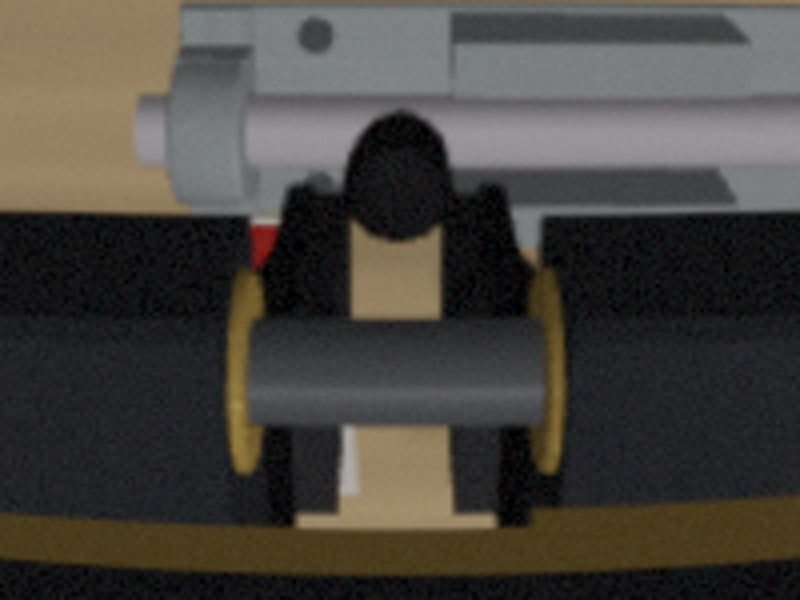

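Run:
```python
from h import *
c=ctrl.camera_info("wrist"); p,R=pose()
f=lambda p:(p[0]/4+220-.37,p[1]/4+180-.37)
for z in (.118,.121,.124): print(z,[wplane(c,f(q),z+h).round(4) for q,h in (((330,97),0.),((330,167),0))])
for q in ((398,112),(398,175),(398,240)): print("end",[wplane(c,f(q),z).round(4) for z in (.185,.19,.195)])
K=ctrl.camera_info("top"); print(p)
```

```text
0.118 [array([ 0.5224, -0.092 ,  0.118 ]), array([ 0.5364, -0.0922,  0.118 ])]
0.121 [array([ 0.5215, -0.0918,  0.121 ]), array([ 0.5352, -0.0921,  0.121 ])]
0.124 [array([ 0.5205, -0.0917,  0.124 ]), array([ 0.5341, -0.0919,  0.124 ])]
end [array([ 0.5035, -0.0794,  0.185 ]), array([ 0.5019, -0.0794,  0.19  ]), array([ 0.5002, -0.0794,  0.195 ])]
end [array([ 0.5123, -0.0794,  0.185 ]), array([ 0.5104, -0.0794,  0.19  ]), array([ 0.5085, -0.0794,  0.195 ])]
end [array([ 0.5217, -0.0794,  0.185 ]), array([ 0.5195, -0.0794,  0.19  ]), array([ 0.5173, -0.0794,  0.195 ])]
[ 0.52823792 -0.08009507  0.15330219]
```

Run:
```python
from h import *
c=ctrl.camera_info("wrist"); p,R=pose()
for az in (.119,.123):
  for ph in (-.15,0,.1,.2,.3,.4):
    ax=np.array([.5285,-.0796,az]);u=np.array([-np.sin(ph),0,np.cos(ph)]);v=np.array([np.cos(ph),0,np.sin(ph)]);w=np.array([0,1,0])
    r=[]
    for s in (.035,.069):
        P=np.array([(wproj(c,ax+s*u+.008*(np.cos(a)*v+np.sin(a)*w))-[220,180])*4 for a in np.linspace(0,6.28,60)])
        r.append((P[:,1].min().round(),P[:,1].max().round(),P[:,0].min().round(),P[:,0].max().round()))
    print(az,ph,r)
```

```text
0.119 -0.15 [(np.float64(185.0), np.float64(268.0), np.float64(346.0), np.float64(444.0)), (np.float64(310.0), np.float64(400.0), np.float64(337.0), np.float64(452.0))]
0.119 0 [(np.float64(152.0), np.float64(244.0), np.float64(345.0), np.float64(445.0)), (np.float64(239.0), np.float64(345.0), np.float64(336.0), np.float64(454.0))]
0.119 0.1 [(np.float64(129.0), np.float64(226.0), np.float64(345.0), np.float64(445.0)), (np.float64(188.0), np.float64(301.0), np.float64(335.0), np.float64(455.0))]
0.119 0.2 [(np.float64(107.0), np.float64(206.0), np.float64(345.0), np.float64(445.0)), (np.float64(136.0), np.float64(254.0), np.float64(334.0), np.float64(455.0))]
0.119 0.3 [(np.float64(84.0), np.float64(185.0), np.float64(345.0), np.float64(445.0)), (np.float64(83.0), np.float64(204.0), np.float64(334.0), np.float64(456.0))]
0.119 0.4 [(np.float64(63.0), np.float64(163.0), np.float64(345.0), np.float64(445.0)), (np.float64(31.0), np.float64(152.0), np.float64(334.0), np.float64(455.0))]
0.123 -0.15 [(np.float64(194.0), np.float64(279.0), np.float64(345.0), np.float64(445.0)), (np.float64
[... 195 characters left out ...]
.float64(334.0), np.float64(455.0))]
0.123 0.1 [(np.float64(138.0), np.float64(236.0), np.float64(344.0), np.float64(446.0)), (np.float64(200.0), np.float64(315.0), np.float64(333.0), np.float64(456.0))]
0.123 0.2 [(np.float64(115.0), np.float64(216.0), np.float64(344.0), np.float64(446.0)), (np.float64(146.0), np.float64(267.0), np.float64(333.0), np.float64(457.0))]
0.123 0.3 [(np.float64(92.0), np.float64(194.0), np.float64(344.0), np.float64(446.0)), (np.float64(92.0), np.float64(216.0), np.float64(333.0), np.float64(457.0))]
0.123 0.4 [(np.float64(70.0), np.float64(172.0), np.float64(344.0), np.float64(446.0)), (np.float64(39.0), np.float64(163.0), np.float64(333.0), np.float64(457.0))]
```

>>> play_rows:
  translation:
    - [2, -1, 0]
    - [2, -0.5, 0]
    - [2, 0, 0]
    - [2, 0, 0]
    - [0, 0, 0]
    - [0, 0, 0]
    - [0, 0, 0]
    - [0, 0, 0]
    - [0, 0, 0]
    - [0, 0, 0]
  turn:
    - [0, 0, 0]
    - [0, 0, 0]
    - [0, 0, 0]
    - [0, 0, 0]
    - [0, 0, 0]
    - [0, 0, 0]
    - [0, 0, 0]
    - [0, 0, 0]
    - [0, 0, 0]
    - [0, 0, 0]
  fingers: [-1, -1, -1, -1, -1, -1, -1, -1, -1, -1]
  grip_force: 20

```text
time: 13.3
position: [0.5352, -0.0802, 0.1541]
tool_rot: [-1.571, -0.001, -0.0]
ft_force: [-1.0, 2.7, 5.0]
grip_width: 0.135
```

Run:
```python
from h import *
rep()
im=ctrl.get_image("wrist");cv2.imwrite("pics/w9b.png",cv2.resize(im[180:330,220:420],None,fx=4,fy=4,interpolation=cv2.INTER_CUBIC))
c=ctrl.camera_info("wrist"); p,R=pose()
for az in (.121,):
  for ph in (-.15,0,.1,.2,.3,.4):
    ax=np.array([.5285,-.0796,az]);u=np.array([-np.sin(ph),0,np.cos(ph)]);v=np.array([np.cos(ph),0,np.sin(ph)]);w=np.array([0,1,0])
    r=[]
    for s in (.035,.069):
        P=np.array([(wproj(c,ax+s*u+.008*(np.cos(a)*v+np.sin(a)*w))-[220,180])*4 for a in np.linspace(0,6.28,60)])
        r+=[int(P[:,1].min()),int(P[:,1].max())]
    print(az,ph,r)
```

```text
t 13.3 p [ 0.5352 -0.0802  0.1541] yawerr/rel R0 (world rotvec) [-0.     -0.0008  0.0003] grip 0.135 F [-0.96  2.7   5.03]
0.121 -0.15 [146, 232, 267, 361]
0.121 0 [112, 207, 193, 303]
0.121 0.1 [89, 188, 140, 258]
0.121 0.2 [66, 167, 86, 209]
0.121 0.3 [43, 146, 33, 157]
0.121 0.4 [22, 123, -18, 103]
```

View pics/w9b.png

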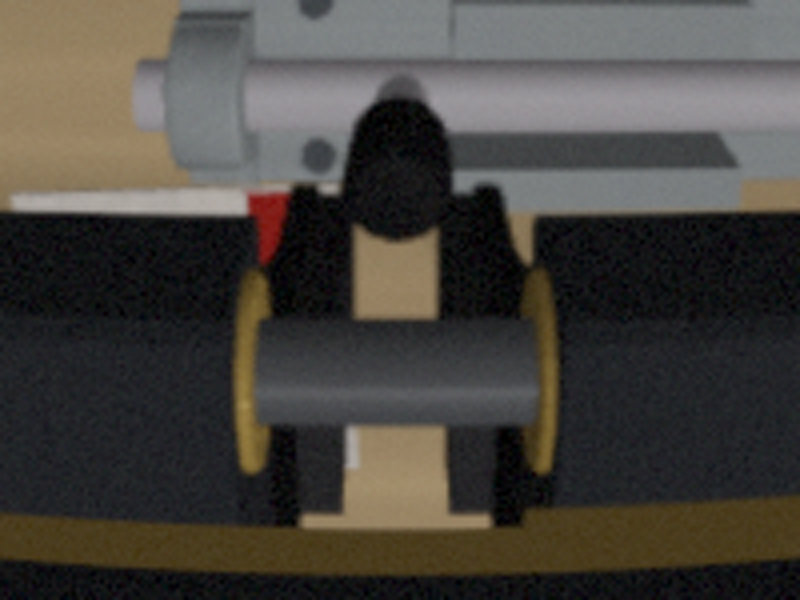

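>>> play_rows:
  translation:
    - [1, 0, 2]
    - [1, 0, 3]
    - [0, 0, 4]
    - [0, 0, 4]
    - [0, 0, 4]
    - [0, 0, 4]
    - [0, 0, 4]
    - [0, 0, 4]
    - [0, 0, 3]
    - [0, 0, 0]
  turn:
    - [0, 0, 0]
    - [0, 0, 0]
    - [0, 0, 0]
    - [0, 0, 0]
    - [0, 0, 0]
    - [0, 0, 0]
    - [0, 0, 0]
    - [0, 0, 0]
    - [0, 0, 0]
    - [0, 0, 0]
  fingers: [-1, -1, -1, -1, -1, -1, -1, -1, -1, -1]
  grip_force: 30

```text
time: 14.18
position: [0.5367, -0.0468, 0.1539]
tool_rot: [-1.57, -0.001, 0.001]
ft_force: [-1.6, -1.5, 3.0]
grip_width: 0.124
```

Run:
```python
from h import *
rep()
im=ctrl.get_image("side");cv2.imwrite("pics/s10.png",im);cv2.imwrite("pics/s10b.png",cv2.resize(im[150:250,260:390],None,fx=6,fy=6,interpolation=cv2.INTER_CUBIC))
im=ctrl.get_image("wrist");cv2.imwrite("pics/w10.png",im);cv2.imwrite("pics/w10b.png",cv2.resize(im[180:330,220:420],None,fx=4,fy=4,interpolation=cv2.INTER_CUBIC))
```

```text
t 14.18 p [ 0.5367 -0.0468  0.1539] yawerr/rel R0 (world rotvec) [0.0009 0.0002 0.0016] grip 0.124 F [-1.59 -1.45  2.97]
```

View pics/s10b.png

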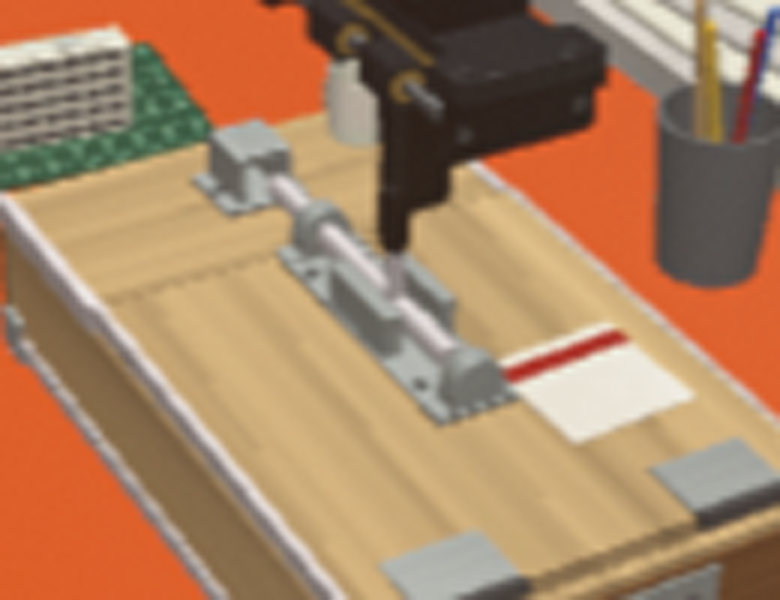

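View pics/w10b.png

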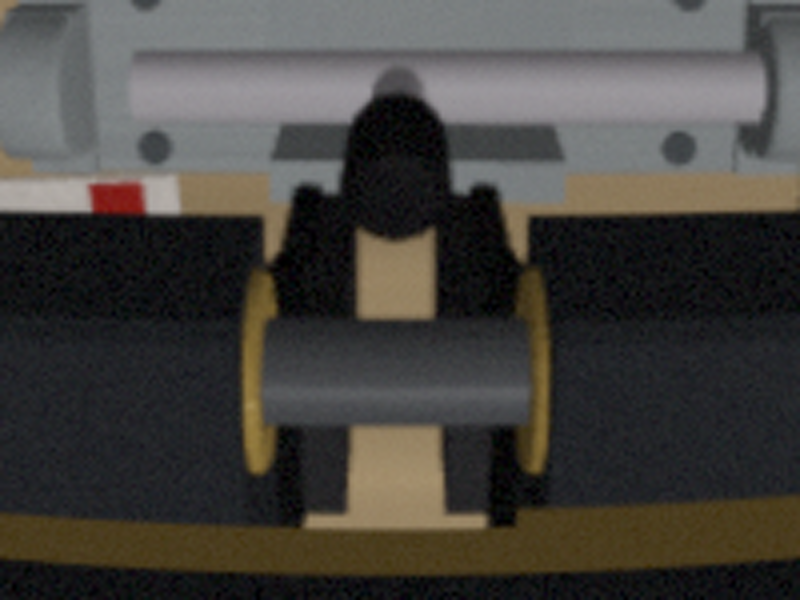

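>>> play_rows:
  translation:
    - [0, 1, 0]
    - [0, 1, 0]
    - [0, 1, 0]
    - [0, 0, 0]
    - [0, 0, 0]
    - [0, 0, 0]
    - [0, 0, 0]
    - [0, 0, 0]
    - [0, 0, 0]
    - [0, 0, 0]
  turn:
    - [0, 0, 0]
    - [0, 0, 0]
    - [0, 0, 0]
    - [0, 0, 0]
    - [0, 0, 0]
    - [0, 0, 0]
    - [0, 0, 0]
    - [0, 0, 0]
    - [0, 0, 0]
    - [0, 0, 0]
  fingers: [-1, -1, -1, -1, -1, -1, -1, -1, -1, -1]

```text
time: 15.12
position: [0.5377, -0.0461, 0.1519]
tool_rot: [-1.568, -0.002, -0.0]
ft_force: [-0.8, 1.6, 6.7]
grip_width: 0.125
```

Run:
```python
from h import *
rep()
im=ctrl.get_image("side");cv2.imwrite("pics/s11.png",im);cv2.imwrite("pics/s11b.png",cv2.resize(im[150:250,260:390],None,fx=6,fy=6,interpolation=cv2.INTER_CUBIC))
```

```text
t 15.12 p [ 0.5377 -0.0461  0.1519] yawerr/rel R0 (world rotvec) [ 0.003  -0.0018  0.0013] grip 0.125 F [-0.81  1.58  6.67]
```

View pics/s11b.png

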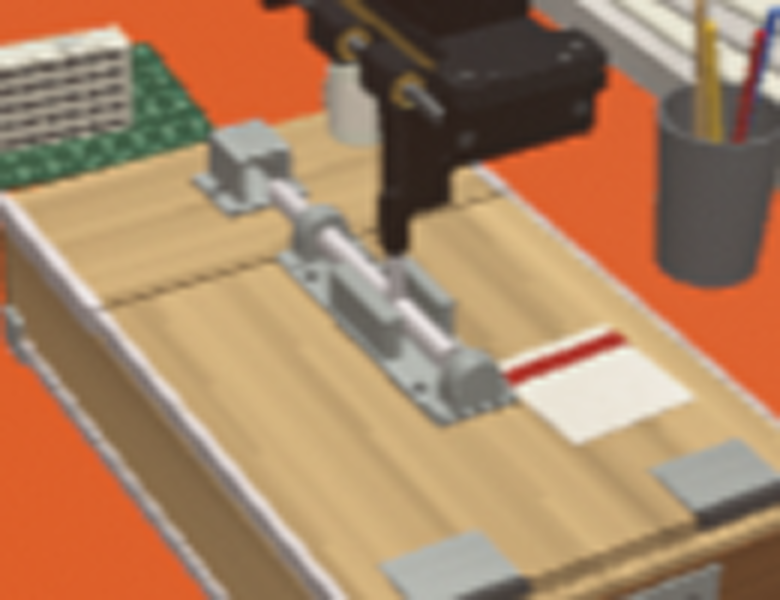

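The lid edge now looks flush with the header board, with no step at (100,305). I'll add a small extra push and check how the force responds.

>>> play_rows:
  translation:
    - [0, 1, 0]
    - [0, 0, 0]
    - [0, 0, 0]
    - [0, 0, 0]
    - [0, 0, 0]
    - [0, 0, 0]
    - [0, 0, 0]
    - [0, 0, 0]
    - [0, 0, 0]
    - [0, 0, 0]
  turn:
    - [0, 0, 0]
    - [0, 0, 0]
    - [0, 0, 0]
    - [0, 0, 0]
    - [0, 0, 0]
    - [0, 0, 0]
    - [0, 0, 0]
    - [0, 0, 0]
    - [0, 0, 0]
    - [0, 0, 0]
  fingers: [-1, -1, -1, -1, -1, -1, -1, -1, -1, -1]

```text
time: 16.0
position: [0.5382, -0.0459, 0.1513]
tool_rot: [-1.567, -0.003, -0.001]
ft_force: [-1.2, 2.6, 8.6]
grip_width: 0.126
```

Run:
```python
from h import *
rep()
a=ctrl.get_image("side"); rep(); cv2.imwrite("pics/s12.png",a)
cv2.imwrite("pics/s12b.png",np.hstack([cv2.resize(cv2.imread(f"pics/{n}.png")[165:210,270:320],None,fx=5.2,fy=8,interpolation=cv2.INTER_CUBIC) for n in ("s10","s11","s12")]))
```

```text
t 16.0 p [ 0.5382 -0.0459  0.1513] yawerr/rel R0 (world rotvec) [ 0.0034 -0.003   0.0014] grip 0.126 F [-1.18  2.55  8.64]
t 16.05 p [ 0.5382 -0.046   0.1513] yawerr/rel R0 (world rotvec) [ 0.0034 -0.003   0.0014] grip 0.121 F [-0.98  2.14  9.16]
```

View pics/s12b.png

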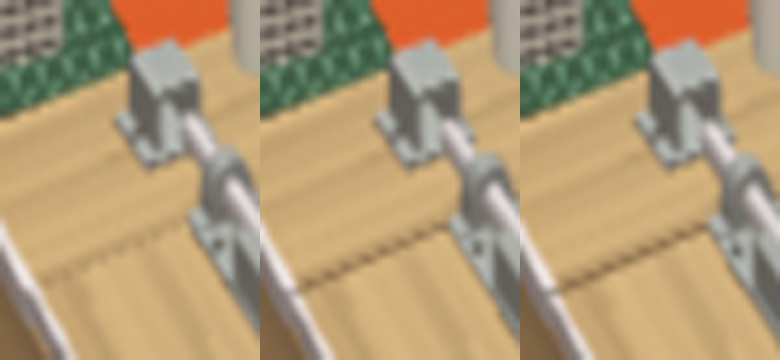

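>>> play_rows:
  translation:
    - [0, 1, 0]
    - [0, 0, 0]
    - [0, 0.5, 0]
    - [0, 0, 0]
    - [0, 0, 0]
    - [0, 0, 0]
    - [0, 0, 0]
    - [0, 0, 0]
    - [0, 0, 0]
    - [0, 0, 0]
  turn:
    - [0, 0, 0]
    - [0, 0, 0]
    - [0, 0, 0]
    - [0, 0, 0]
    - [0, 0, 0]
    - [0, 0, 0]
    - [0, 0, 0]
    - [0, 0, 0]
    - [0, 0, 0]
    - [0, 0, 0]
  fingers: [-1, -1, -1, -1, -1, -1, -1, -1, -1, -1]

```text
time: 16.88
position: [0.5395, -0.046, 0.1511]
tool_rot: [-1.567, -0.006, -0.003]
ft_force: [0.2, 2.6, 15.1]
grip_width: 0.126
```

Run:
```python
from h import *
rep()
a=ctrl.get_image("side"); rep(); cv2.imwrite("pics/s13.png",a)
sc=ctrl.camera_info("side")
for z in (.115,.12,.125): print("tip y.078",z,proj(sc,[.529,.078,z]).round(2))
print("mouth",proj(sc,[.529,.0897,.115]).round(2), "corners",[proj(sc,[.529+dx,.0897,.115+dz]).round(2) for dx,dz in ((-.011,-.011),(-.011,.01),(.011,.01),(.011,-.011))])
im=a[165:200,285:325]; cv2.imwrite("pics/s13b.png",cv2.resize(im,None,fx=16,fy=16,interpolation=cv2.INTER_CUBIC))
```

```text
t 16.88 p [ 0.5395 -0.046   0.1511] yawerr/rel R0 (world rotvec) [ 0.0037 -0.0057  0.0014] grip 0.126 F [ 0.23  2.62 15.14]
t 16.93 p [ 0.5394 -0.046   0.1511] yawerr/rel R0 (world rotvec) [ 0.0037 -0.0057  0.0015] grip 0.125 F [-1.84  2.79 13.69]
tip y.078 0.115 [305.53 180.8 ]
tip y.078 0.12 [305.53 179.43]
tip y.078 0.125 [305.52 178.04]
mouth [303.79 179.1 ] corners [array([300.7 , 182.94]), array([300.64, 177.18]), array([306.89, 175.52]), array([306.89, 181.25])]
```

View pics/s13b.png

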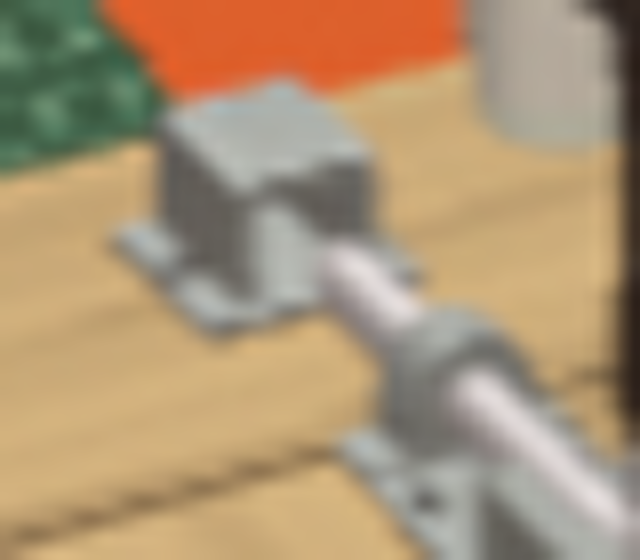

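The force jumped from 9 to about 14.5 N for only 0.2 mm of motion, so the lid is resting on its rim. The tip appears at px (306,181.6), as expected for a shut lid. Next I'll slide the bolt slowly into the mouth.

>>> play_rows:
  translation:
    - [0, 0, 2]
    - [0, 0, 2]
    - [0, 0, 2]
    - [0, 0, 2]
    - [0, 0, 2]
    - [0, 0, 2]
    - [0, 0, 2]
    - [0, 0, 2]
    - [0, 0, 0]
    - [0, 0, 0]
  turn:
    - [0, 0, 0]
    - [0, 0, 0]
    - [0, 0, 0]
    - [0, 0, 0]
    - [0, 0, 0]
    - [0, 0, 0]
    - [0, 0, 0]
    - [0, 0, 0]
    - [0, 0, 0]
    - [0, 0, 0]
  fingers: [-1, -1, -1, -1, -1, -1, -1, -1, -1, -1]

```text
time: 17.77
position: [0.5393, -0.0327, 0.1512]
tool_rot: [-1.57, -0.004, -0.005]
ft_force: [-1.4, -2.2, 13.8]
grip_width: 0.125
```

Run:
```python
from h import *
rep()
```

```text
t 17.77 p [ 0.5393 -0.0327  0.1512] yawerr/rel R0 (world rotvec) [ 0.0003 -0.0057 -0.0001] grip 0.125 F [-1.35 -2.24 13.78]
```

>>> play_rows:
  translation:
    - [0, 0, 2]
    - [0, 0, 2]
    - [0, 0, 2]
    - [0, 0, 2]
    - [0, 0, 2]
    - [0, 0, 2]
    - [0, 0, 0]
    - [0, 0, 0]
    - [0, 0, 0]
    - [0, 0, 0]
  turn:
    - [0, 0, 0]
    - [0, 0, 0]
    - [0, 0, 0]
    - [0, 0, 0]
    - [0, 0, 0]
    - [0, 0, 0]
    - [0, 0, 0]
    - [0, 0, 0]
    - [0, 0, 0]
    - [0, 0, 0]
  fingers: [-1, -1, -1, -1, -1, -1, -1, -1, -1, -1]

```text
time: 18.6
position: [0.5393, -0.0206, 0.1512]
tool_rot: [-1.57, -0.004, -0.005]
ft_force: [-0.2, -1.3, 14.7]
grip_width: 0.126
```

Run:
```python
from h import *
rep()
a=ctrl.get_image("side"); cv2.imwrite("pics/s14b.png",cv2.resize(a[165:215,275:345],None,fx=10,fy=10,interpolation=cv2.INTER_CUBIC))
```

```text
t 18.6 p [ 0.5393 -0.0206  0.1512] yawerr/rel R0 (world rotvec) [ 0.0006 -0.0057 -0.0002] grip 0.126 F [-0.17 -1.29 14.74]
```

View pics/s14b.png

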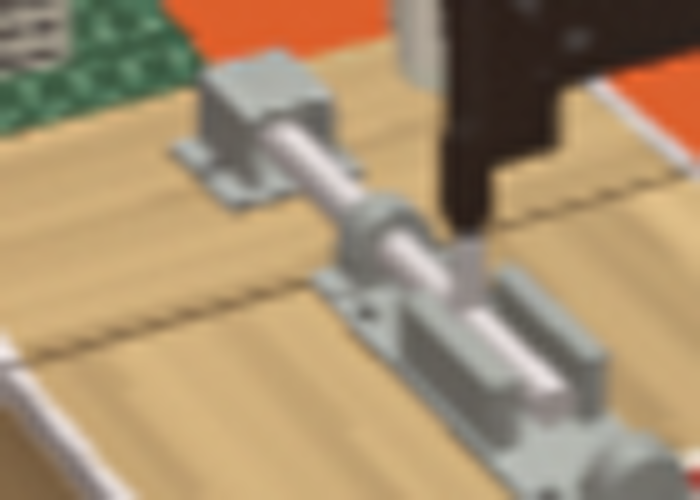

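The bolt is inside the keeper, at (280,135) in the crop. I'll slide it home.

>>> play_rows:
  translation:
    - [0, 0, 2]
    - [0, 0, 2]
    - [0, 0, 2]
    - [0, 0, 2]
    - [0, 0, 2]
    - [0, 0, 2]
    - [0, 0, 2]
    - [0, 0, 1]
    - [0, 0, 1]
    - [0, 0, 0]
  turn:
    - [0, 0, 0]
    - [0, 0, 0]
    - [0, 0, 0]
    - [0, 0, 0]
    - [0, 0, 0]
    - [0, 0, 0]
    - [0, 0, 0]
    - [0, 0, 0]
    - [0, 0, 0]
    - [0, 0, 0]
  fingers: [-1, -1, -1, -1, -1, -1, -1, -1, -1, -1]

```text
time: 19.48
position: [0.5392, -0.0052, 0.1511]
tool_rot: [-1.571, -0.004, -0.005]
ft_force: [-1.3, -3.6, 13.8]
grip_width: 0.128
```

Run:
```python
from h import *
rep()
im=ctrl.get_image("wrist");cv2.imwrite("pics/w15b.png",cv2.resize(im[180:330,220:420],None,fx=4,fy=4,interpolation=cv2.INTER_CUBIC))
```

```text
t 19.48 p [ 0.5392 -0.0052  0.1511] yawerr/rel R0 (world rotvec) [-0.0003 -0.0055 -0.0004] grip 0.128 F [-1.33 -3.57 13.81]
```

View pics/w15b.png

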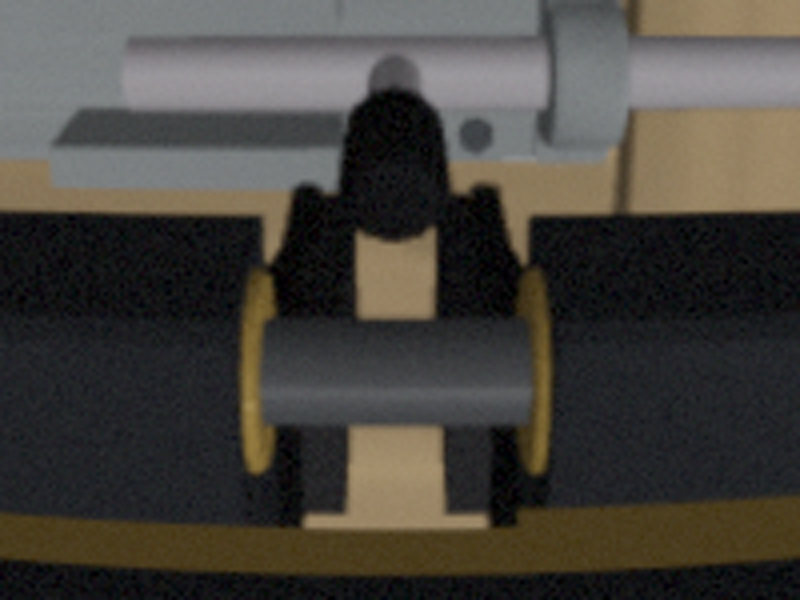

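>>> play_rows:
  translation:
    - [0, 0, 1]
    - [0, 0, 0.5]
    - [0, 0, 0]
    - [0, 0, 0]
    - [0, -0.5, 0]
    - [0, -0.5, 0]
    - [0, -0.5, 0]
    - [0, 0, 0]
    - [0, 0, 0]
    - [0, 0, 0]
  turn:
    - [0, 0, 0]
    - [0, 0, 0]
    - [0, 0, 0]
    - [0, 0, 0]
    - [0, 0, 0]
    - [0, 0, 0]
    - [0, 0, 0]
    - [0, 0, 0]
    - [0, 0, 0]
    - [0, 0, 0]
  fingers: [-1, -1, -1, -1, -1, -1, -1, -1, -1, -1]
  grip_force: 15

```text
time: 20.37
position: [0.5379, -0.0051, 0.1508]
tool_rot: [-1.573, -0.001, -0.003]
ft_force: [-0.5, -5.4, 6.3]
grip_width: 0.138
```

Run:
```python
from h import *
rep()
```

```text
t 20.37 p [ 0.5379 -0.0051  0.1508] yawerr/rel R0 (world rotvec) [-0.0023 -0.0027 -0.0015] grip 0.138 F [-0.54 -5.36  6.26]
```

>>> play_rows:
  translation:
    - [-5, 0, 0]
    - [-5, 0.5, 0]
    - [-4.7, 1.5, 0]
    - [-4.6, 2, 0]
    - [-4.3, 2.4, 0]
    - [-4.3, 2.8, 0]
    - [0, 0, 0]
    - [0, 0, 0]
    - [0, 0, 0]
    - [0, 0, 0]
  turn:
    - [0, 0, 0]
    - [0, 0, 0]
    - [0, 0, 0]
    - [0, 0, 0]
    - [0, 0, 0]
    - [0, 0, 0]
    - [0, 0, 0]
    - [0, 0, 0]
    - [0, 0, 0]
    - [0, 0, 0]
  fingers: [-1, -1, -1, -1, -1, -1, -1, -1, -1, -1]

```text
time: 21.2
position: [0.5091, -0.0022, 0.1406]
tool_rot: [-1.571, -0.001, 0.001]
ft_force: [-0.6, 0.2, 0.4]
grip_width: 0.005
```

Run:
```python
from h import *
rep()
im=ctrl.get_image("wrist");cv2.imwrite("pics/w16b.png",cv2.resize(im[180:330,220:420],None,fx=4,fy=4,interpolation=cv2.INTER_CUBIC))
a=ctrl.get_image("side"); cv2.imwrite("pics/s16b.png",cv2.resize(a[165:225,265:345],None,fx=9,fy=9,interpolation=cv2.INTER_CUBIC))
```

```text
t 21.2 p [ 0.5091 -0.0022  0.1406] yawerr/rel R0 (world rotvec) [ 0.0001 -0.0001  0.0008] grip 0.005 F [-0.56  0.17  0.42]
```

View pics/w16b.png

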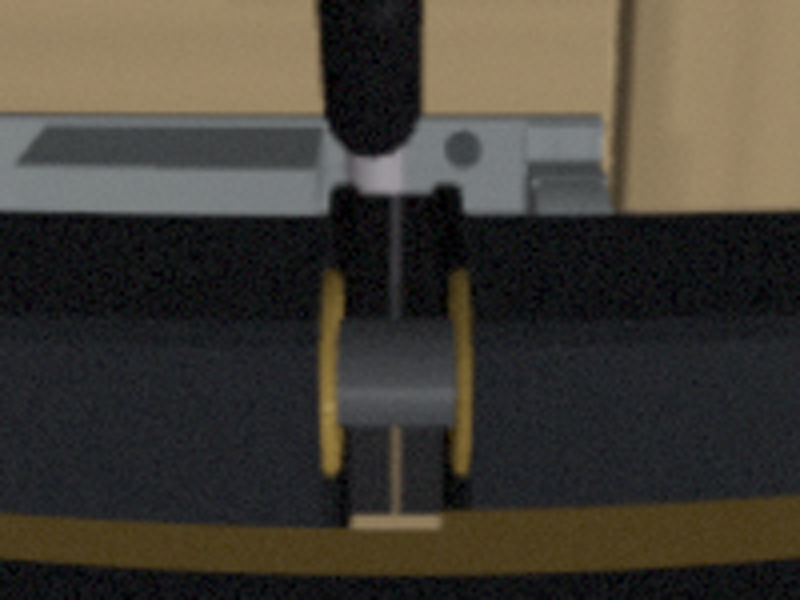

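View pics/s16b.png

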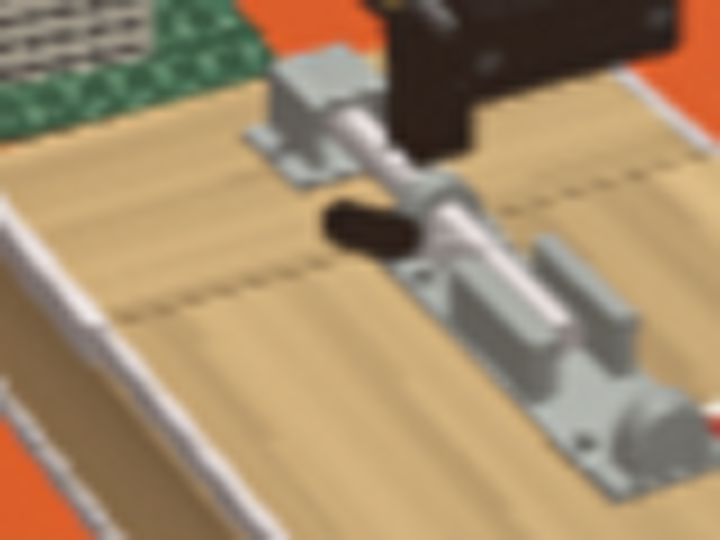

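The handle slipped free and dropped into the far notch. I'll retreat straight up and verify.

>>> play_rows:
  translation:
    - [0, -10, 0]
    - [0, -30, 0]
    - [0, -35, 0]
    - [0, -35, 0]
    - [-20, -20, 0]
    - [-35, 0, 0]
    - [-25, 0, 0]
    - [0, 0, 0]
    - [0, 0, 0]
    - [0, 0, 0]
  turn:
    - [0, 0, 0]
    - [0, 0, 0]
    - [0, 0, 0]
    - [0, 0, 0]
    - [0, 0, 0]
    - [0, 0, 0]
    - [0, 0, 0]
    - [0, 0, 0]
    - [0, 0, 0]
    - [0, 0, 0]
  fingers: [-1, -1, -1, -1, -1, -1, -1, -1, -1, -1]

```text
time: 22.13
position: [0.4296, -0.0027, 0.2714]
tool_rot: [-1.57, -0.001, -0.001]
ft_force: [0.2, -0.3, 0.5]
grip_width: 0.008
```

Run:
```python
from h import *
import pickle
rep()
c=ctrl.camera_info("wrist");pickle.dump(c,open("pics/w17.pkl","wb"))
im=ctrl.get_image("wrist");cv2.imwrite("pics/w17b.png",cv2.resize(im[150:350,180:460],None,fx=2.8,fy=2.8,interpolation=cv2.INTER_CUBIC))
a=ctrl.get_image("side"); cv2.imwrite("pics/s17b.png",cv2.resize(a[140:240,215:345],None,fx=6,fy=6,interpolation=cv2.INTER_CUBIC))
a=ctrl.get_image("top"); cv2.imwrite("pics/t17b.png",cv2.resize(a[100:300,175:415],None,fx=3.3,fy=3,interpolation=cv2.INTER_CUBIC))
```

```text
t 22.13 p [ 0.4296 -0.0027  0.2714] yawerr/rel R0 (world rotvec) [ 0.0007 -0.0016 -0.    ] grip 0.008 F [ 0.21 -0.29  0.45]
```

View pics/w17b.png

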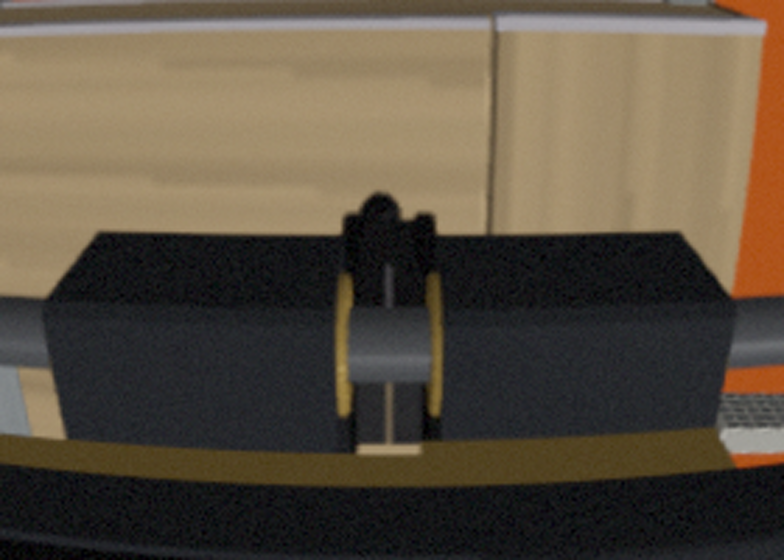

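View pics/s17b.png

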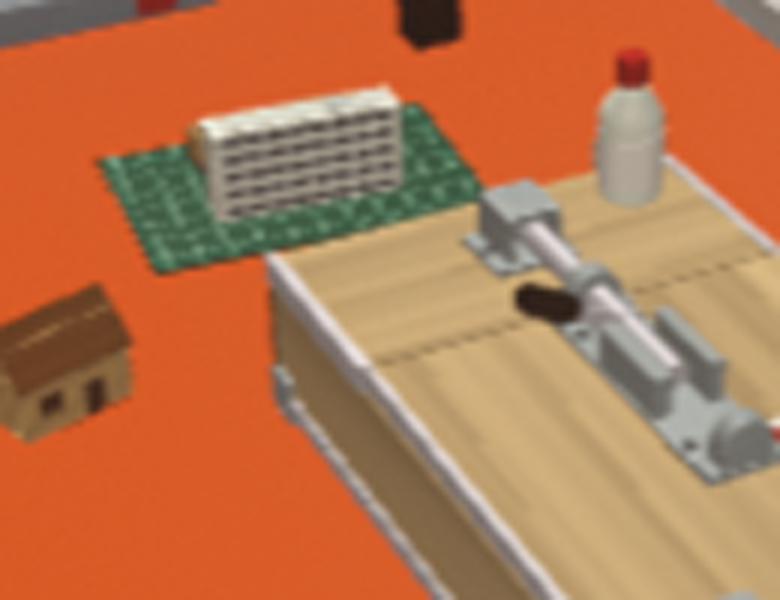

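View pics/t17b.png

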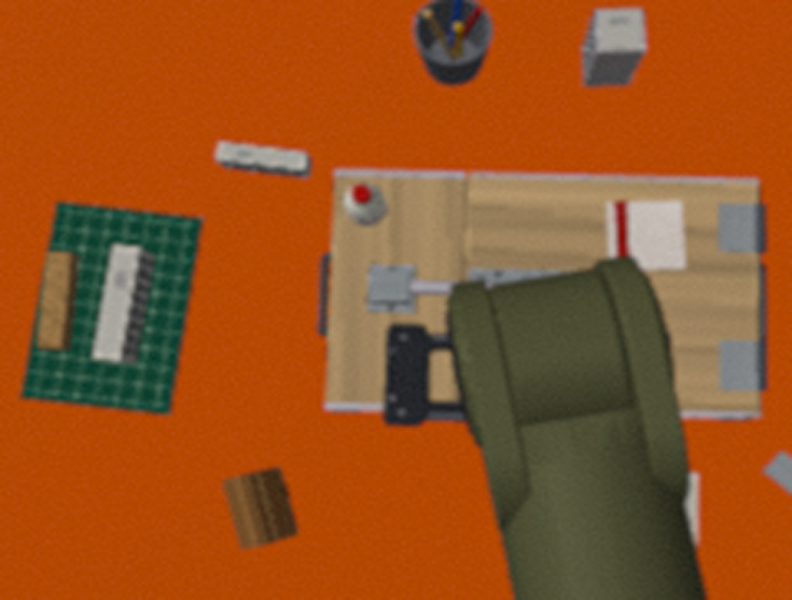

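Run:
```python
from h import *
import pickle
c=pickle.load(open("pics/w17.pkl","rb"))
f=lambda p:(p[0]/2.8+180-.32,p[1]/2.8+150-.32)
for z in (.14,.15): print(wplane(c,f((379,195)),z).round(4))
sc=ctrl.camera_info("side"); g=lambda p:(p[0]/6+215-.42,p[1]/6+140-.42)
o2,d2=ray(sc,g((520,298)));o1,d1=wray(c,f((379,203)))
s=np.linalg.lstsq(np.stack([d1,-d2],1),o2-o1,rcond=None)[0]; print("grip end",o1+s[0]*d1,o2+s[1]*d2)
for ph in (.8,1.05):
  u=np.array([-np.sin(ph),0,np.cos(ph)])
  print(ph,[((proj(sc,np.array([.5287,-.005,.117])+q*u)-[215,140])*6).round() for q in (.035,.069)])
```

```text
[ 0.4713 -0.0062  0.14  ]
[ 0.4676 -0.0061  0.15  ]
grip end [ 0.47151802 -0.00611012  0.14811101] [ 0.47108545 -0.00600697  0.14794632]
0.8 [array([576., 289.]), array([531., 260.])]
1.05 [array([567., 304.]), array([512., 290.])]
```

The measurements agree with a locked case: travel is about 73 mm, roll about 1.05 rad, the block is upright on the mat and the robot is clear. I'll hand in.

```bash
python3 -c "
from bench import ctrl
print(ctrl.close_job())"
```

```text
the job is handed in; nothing more can be done
None
```

I stood the large apartment block upright on the mat, parallel to the sanding block and clear of it, then locked the case. I handed the job in at about 22 s; no verdict was reported.

**Locking the case:** I lifted the handle to about 0.1 rad and slid the bolt 33 mm. I then pressed the lid down until it met its rim, with about 14 N straight down on the handle. The bolt went home with no more than about 5 N along its line.

**Last checks:**
- **Bolt:** travel is about 73 mm by the wrist camera and 74 to 75 mm by the arm's reading when it reached its end stop. Its tip is in the keeper.
- **Handle:** it is down at about 1.07 rad in the far notch.
- **Lid:** it looks nearly flush, held by the bolt. I did not measure its angle, but the keeper's clearance would limit it to about 0.01 rad.
- **Other things:** the block is upright on the mat and the other loose things looked unmoved where in view. The arm hid part of the last top view, so the try square was only partly seen. The gripper is clear of everything.

**What disagreed or went off plan:**
- **Weak grip on the handle:** the gripper read 11 to 13 mm on the 16 mm handle, so it held the handle off-centre. The handle lagged by about 0.2 rad while I lifted it.
- **Early release:** while I was turning the handle down it slipped out of the fingers and dropped into the notch by its own weight. The later pictures show it fully down.

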